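# Find the loose clamp bolt and hold its cover open

## Task

One of the three bolts on the chair-leg clamping jig is loose: tap the bolt heads downwards to find the one that sinks, and push that one down. Then lift the red cover behind that bolt by its black grip to about 60 degrees and keep holding it there in the gripper so that its lock screw can be reached; the program finishes while still holding it. Leave the other two covers shut and all the things lying about where they are.

Things in the scene. Friction and masses are not known exactly. Their poses are not given: they have to be found in the camera images.
- jig: Clamping jig fixed to the bench: dark wooden base 250 x 440 x 18 mm, pale chair-leg blank, grey steel clamp head 145 x 400 mm with its flat top 90 mm above the bench. Origin on the bench; z up, y along the bolts, x from bolts to cover hinges. Bolts 1, 2, 3 at x -35 mm, y +110, 0, -110 mm; hinge axis along y at x +70 mm, 96 mm above the bench. Turned by up to 0.3 rad.
- bolt_1_top (a point): Centre of the flat top of bolt 1: steel hexagon head 29 mm across, 14 mm thick, top 116 mm above the bench. The bolts look alike. A tight one gives well under 1.5 mm when pressed down; the one loose bolt sinks 8 mm once pressed with over about 2.5 N (5 to 8 N is plenty) and stays down. Which is loose differs each time.
- bolt_1 (a joint): How far bolt 1 has sunk, in m: 0 standing, about 0.008 when the loose bolt has been pushed fully down.
- cover_1_handle (a point): Centre of the grip of the cover behind bolt 1: black round bar 30 mm long along the jig's y, diameter 16 mm, on a 14 mm wide stem on the red cover plate (66 x 58 x 5 mm). Shut: 55 mm from the hinge axis towards the bolt, 31 mm above that axis, 28 mm above the plate, 127 mm above the bench. Pinch its flat ends from above; it turns between the pads as the cover swings.
- cover_1_hinge (a point): Point on the hinge axis of cover 1 (fixed to the jig; the axis is the jig's y), straight behind its bolt.
- cover_1 (a joint): Opening of cover 1 in rad: 0 shut and flat, grows as the grip end swings up and back over the hinge, at most 1.6. A spring shuts it with about 0.05 N m when shut and 0.11 N m at 1 rad (1 to 2 N at the grip), so it must be held.
- bolt_2_top (a point): Centre of the flat top of bolt 2: steel hexagon head 29 mm across, 14 mm thick, top 116 mm above the bench. The bolts look alike. A tight one gives well under 1.5 mm when pressed down; the one loose bolt sinks 8 mm once pressed with over about 2.5 N (5 to 8 N is plenty) and stays down. Which is loose differs each time.
- bolt_2 (a joint): How far bolt 2 has sunk, in m: 0 standing, about 0.008 when the loose bolt has been pushed fully down.
- cover_2_handle (a point): Centre of the grip of the cover behind bolt 2: black round bar 30 mm long along the jig's y, diameter 16 mm, on a 14 mm wide stem on the red cover plate (66 x 58 x 5 mm). Shut: 55 mm from the hinge axis towards the bolt, 31 mm above that axis, 28 mm above the plate, 127 mm above the bench. Pinch its flat ends from above; it turns between the pads as the cover swings.
- cover_2_hinge (a point): Point on the hinge axis of cover 2 (fixed to the jig; the axis is the jig's y), straight behind its bolt.
- cover_2 (a joint): Opening of cover 2 in rad: 0 shut and flat, grows as the grip end swings up and back over the hinge, at most 1.6. A spring shuts it with about 0.05 N m when shut and 0.11 N m at 1 rad (1 to 2 N at the grip), so it must be held.
- bolt_3_top (a point): Centre of the flat top of bolt 3: steel hexagon head 29 mm across, 14 mm thick, top 116 mm above the bench. The bolts look alike. A tight one gives well under 1.5 mm when pressed down; the one loose bolt sinks 8 mm once pressed with over about 2.5 N (5 to 8 N is plenty) and stays down. Which is loose differs each time.
- bolt_3 (a joint): How far bolt 3 has sunk, in m: 0 standing, about 0.008 when the loose bolt has been pushed fully down.
- cover_3_handle (a point): Centre of the grip of the cover behind bolt 3: black round bar 30 mm long along the jig's y, diameter 16 mm, on a 14 mm wide stem on the red cover plate (66 x 58 x 5 mm). Shut: 55 mm from the hinge axis towards the bolt, 31 mm above that axis, 28 mm above the plate, 127 mm above the bench. Pinch its flat ends from above; it turns between the pads as the cover swings.
- cover_3_hinge (a point): Point on the hinge axis of cover 3 (fixed to the jig; the axis is the jig's y), straight behind its bolt.
- cover_3 (a joint): Opening of cover 3 in rad: 0 shut and flat, grows as the grip end swings up and back over the hinge, at most 1.6. A spring shuts it with about 0.05 N m when shut and 0.11 N m at 1 rad (1 to 2 N at the grip), so it must be held.
- wedge_mid (a point): small pale wooden wedge block, 30 x 70 x 16 mm, lying loose on the front ledge of the jig's base; the point is its centre
- pencil_mid (a point): flat blue carpenter's pencil, 12 x 165 x 8 mm, lying loose on the front ledge of the jig's base; the point is its centre
- mallet_mid (a point): wooden mallet lying on the table, head 60 x 115 x 60 mm, handle 220 mm; the point is the middle of the head
- tape_mid (a point): yellow roll of tape, 90 mm across, 45 mm high, lying flat on the table; the point is its centre
- glue_mid (a point): white glue bottle with an orange cap, 60 mm across, 170 mm tall, standing on the table; the point is its centre
- square_mid (a point): joiner's square lying on the table, dark wooden stock 120 mm long and steel blade 190 mm long; the point is the middle of the blade

How it is judged:
By the outcome, as a careful person would: the job done as asked, in the order asked, and still so for the second after the job is handed in, while the arm keeps its last pose, push and grip.
It also fails if it takes over 48 s, if anything falls off the work surface, if the arm or the gripper's body presses on something with over 40 N, if the wrist force passes 120 N, or if a joint passes its speed limit or range.

## Robot

A 6-joint arm with a two-finger parallel gripper is mounted at the origin on the work surface. World frame = base frame: x ahead of the robot, y to its left, z up, the work surface at z = 0. Lengths are in m, angles in degrees, forces in N, time in s.
With the tool pointing down it reaches from about 0.35 to 0.875 m from the base axis. Payload 4.2 kg.
Tool frame: the origin (TCP) lies at the very end of the fingers, on their centre line; the grasp point (between the pads) lies 19 mm behind it (manip.grasp_offset is the distance from the TCP to the grasp point, in m); z points along the fingers, y is the direction in which the jaws open and shut (so a half turn about z gives the same grasp; the last joint's range is limited). The gripper opens to 85 mm and grips with 20 to 120 N. Pads are 22 mm wide; open, the fingers measure 114 mm over their backs; the gripper's body (76 mm by 85 mm) begins 54 mm behind the grasp point. The pads swing forward as they close: fully open they stand 13 mm farther back than shut.
Start: joints at [-60.069, 22.042, 0.453, 0, -68.411, -14.817], TCP at [0.163, -0.603, 0.195] pointing down, gripper open.
Joint ranges: [-179.83, 179.83], [-69.29, 118.12], [-61.27, 80.66], [-181.25, 117.63], [-171.15, -9.14], [-177.46, 177.46]. Speed limits (degrees/s): [159.86, 159.86, 180, 180, 180, 180].

## Interface

Orientations are given as [roll, pitch, yaw] about the fixed x, y, z axes, in that order (R = Rz(yaw) Ry(pitch) Rx(roll)).
In Python, from rig import manip gives the robot as it stands. The module is installed in compiled form; this text tells all that it offers.
- The arm moves only by the tool step_arm, never from a script. Its argument "deltas" is a list that holds one entry, the list of rows, each a list of 7 numbers: the shift along the tool's x, y, z in m, then the turn, a rotation vector about the tool's x, y, z in degrees, then the opening in per cent of the stroke, from 0 (shut) to 100 (fully open). A call has 1 to 5 rows; each row shifts and turns the pose as measured when the row begins, along the tool's axes as they then stand; what a row does not reach is not made up. A row lasts 1/12 s, in which the tool goes at most 41.7 mm and 7.16 degrees, less where a joint would pass 70% of its speed; a pose out of reach is approached as far as the arm can. A call with a gripper value outside its range is refused whole. The fingers move at their own pace and stop on an object; "squeeze" is the grip in N (left out, the last holds). Time passes only in rows, so rows that do not move let the fingers close. It gives the time, the measured TCP pose, the force and the opening at its end, in the units of the state.
- manip.state(): the state, without advancing time (a new reading comes with each control period).
- manip.capture(name): name is "scene" or "side" or "wrist"; returns the picture (420x560x3 uint8, red, green, blue); there is no depth.
- manip.calibration(name): a dict with "intrinsics" (3x3 intrinsics, pixels), "rvec" (rotation vector, rad) and "tvec" (3), from world to camera coordinates, as OpenCV has them. Camera axes: x right, y down, z forward; pixel columns grow to the right and rows downward; lengths in m; the calibration is good to about 2 mm. A picture is of the moment at which its call begins: read the wrist's pose just before it. calibration takes no time and is no camera call; for the wrist camera it gives the pose at the moment of the call.
- manip.close_job(): hands the job in, once; it reports no verdict.
The state is a dict: "clock": time; "qpos": joint angles; "dq": joint speeds; "effort": joint torques, N m; "position": TCP position; "tool_rot": TCP orientation; "force": force on the tool from outside, world axes, zero at the start; "wrist_torque": the same for the moment, N m; "finger_gap": opening from 0.0 (shut) to 1.0 (fully open).
Only numpy, scipy, OpenCV 4.12 (cv2) and the standard library are available. Lean on these libraries where they do the work, as an engineer would, in place of code of your own. Each camera call takes 0.05 s, during which the arm holds its last target.

## Working session

There is one attempt and no reset: what is moved stays moved. The work goes in short steps, Python scripts to look and compute and a tool call to move; the robot and the scene stay as the last step left them, time stands still between calls to the robot, and variables do not carry over. Pictures are saved under pics/ and viewed, and the job is handed in when it is done.

Besides the shell and the picture viewer there is one more tool, called by a JSON object that holds its "api" and its "payload". step_arm: Moves the arm, as the interface text tells. Its arguments: {"type":"object","properties":{"deltas":{"type":"array"},"squeeze":{"type":"number"}},"required":["deltas"]}

```bash
mkdir -p pics; python3 - <<'E'
from rig import manip
import cv2
print(manip.state())
for n in ("scene","side","wrist"):
    c=manip.calibration(n); im=manip.capture(n)
    cv2.imwrite(f"pics/{n}0.png",im[:,:,::-1]); print(n,c)
E
```

```text
{'clock': 0.0, 'qpos': array([-6.00689486e+01,  2.20885533e+01,  3.79604324e-01, -3.10001768e-02,
       -6.84119034e+01, -1.48132176e+01]), 'dq': array([ 0.00790427, -0.15059876,  0.05344193,  0.10621772, -0.04739991,
       -0.00355677]), 'effort': array([ 1.23381811e-03, -3.92289197e+01,  1.88403726e+01,  4.18602660e+00,
       -4.60363590e-03, -1.86178134e-06]), 'position': array([ 0.16281541, -0.60272086,  0.19393854]), 'tool_rot': array([ 1.79875798e+02, -3.05464738e-03, -1.64893599e+02]), 'force': array([-0.52275963,  0.18619306, -0.79826311]), 'wrist_torque': array([0.04928997, 0.01367533, 0.0099479 ]), 'finger_gap': 0.999659541692434}
scene {'intrinsics': array([[434.40491542,   0.        , 276.70761586],
       [  0.        , 434.40491542, 215.92816949],
       [  0.        ,   0.        ,   1.        ]]), 'rvec': array([ 1.86655109,  1.5268005 , -0.66422502]), 'tvec': array([-0.10964367, -0.26977426,  1.64188188])}
side {'intrinsics': array([[468.7683752 ,   0.        , 279.47888217],
       [  0.        , 468.7683752 , 212.36865959],
       [  0.        ,   0.        ,   1.        ]]), 'rvec': array([ 0.6696424 , -2.54577368,  1.23154135]), 'tvec': array([0.43752738, 0.23439681, 1.13916245])}
wrist {'intrinsics': array([[361.48614445,   0.        , 272.84029452],
       [  0.        , 361.48614445, 201.03466236],
       [  0.        ,   0.        ,   1.        ]]), 'rvec': array([-1.77604914, -2.32083257, -0.37896877]), 'tvec': array([ 0.62285764, -0.04178228,  0.38025028])}
```

View pics/scene0.png

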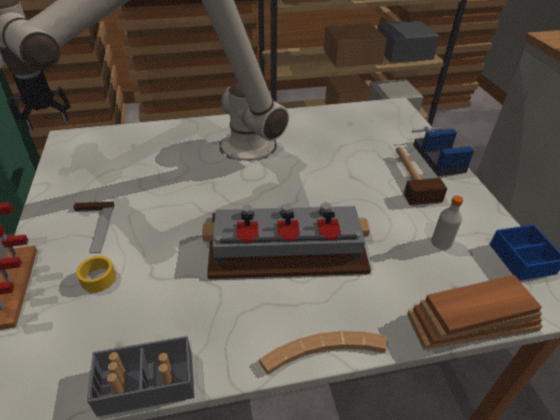

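View pics/side0.png

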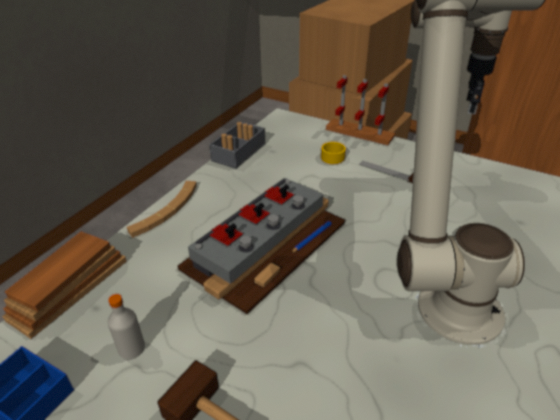

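View pics/wrist0.png

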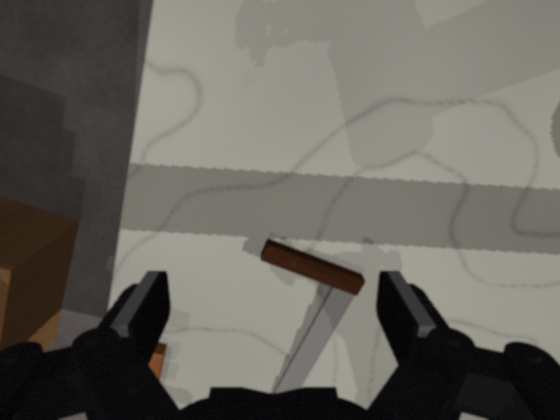

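```bash
cat > h.py <<'E'
import numpy as np, cv2
from rig import manip
def cam(n,c=None):
    c=c or manip.calibration(n); R=cv2.Rodrigues(np.array(c["rvec"]))[0]; return np.array(c["intrinsics"]),R,np.array(c["tvec"]).ravel()
def ray(C,uv,z):
    K,R,t=C; d=R.T@np.linalg.solve(K,[uv[0],uv[1],1]); o=-R.T@t; return o+d*(z-o[2])/d[2]
def proj(C,p):
    K,R,t=C; q=K@(R@np.array(p)+t); return q[:2]/q[2]
def tri(C1,u1,C2,u2):
    P=[K@np.c_[R,t] for K,R,t in (C1,C2)]
    X=cv2.triangulatePoints(P[0],P[1],np.array(u1,float).reshape(2,1),np.array(u2,float).reshape(2,1)); return (X[:3]/X[3]).ravel()
E
python3 - <<'E'
from h import *
for n,(x0,x1,y0,y1) in {"scene":(195,385,190,280),"side":(175,350,170,310)}.items():
    im=cv2.imread(f"pics/{n}0.png"); C=cam(n)
    hsv=cv2.cvtColor(im,cv2.COLOR_BGR2HSV); m=(((hsv[...,0]<8)|(hsv[...,0]>172))&(hsv[...,1]>170)&(hsv[...,2]>70)).astype(np.uint8)
    k=np.zeros_like(m);k[y0:y1,x0:x1]=m[y0:y1,x0:x1]
    N,l,s,c=cv2.connectedComponentsWithStats(k)
    for i in range(1,N):
        if s[i,4]>30: print(n,s[i],c[i],ray(C,c[i],.099))
    cv2.imwrite(f"pics/{n}_crop.png",cv2.resize(im[y0:y1,x0:x1],None,fx=4,fy=4,interpolation=cv2.INTER_CUBIC))
E
```

```text
scene [278 221  21  19 323] [287.92260062 229.78328173] [0.57819696 0.0228093  0.099     ]
scene [318 220  22  19 317] [328.64984227 228.7318612 ] [0.59544788 0.13092539 0.099     ]
scene [237 222  21  20 331] [247.03927492 231.16918429] [ 0.56224633 -0.08513631  0.099     ]
side [265 187  28  17 220] [276.82727273 194.94545455] [ 0.55477416 -0.0752193   0.099     ]
side [239 205  30  18 251] [251.66533865 213.69322709] [0.57145398 0.03337905 0.099     ]
side [210 224  32  21 298] [223.92281879 234.29194631] [0.58818692 0.14101865 0.099     ]
```

View pics/scene_crop.png

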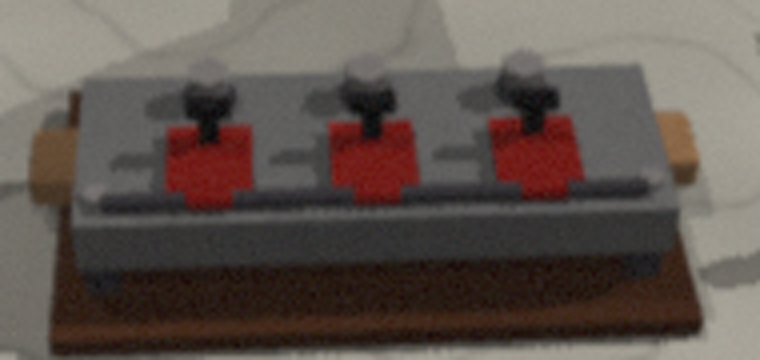

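View pics/side_crop.png

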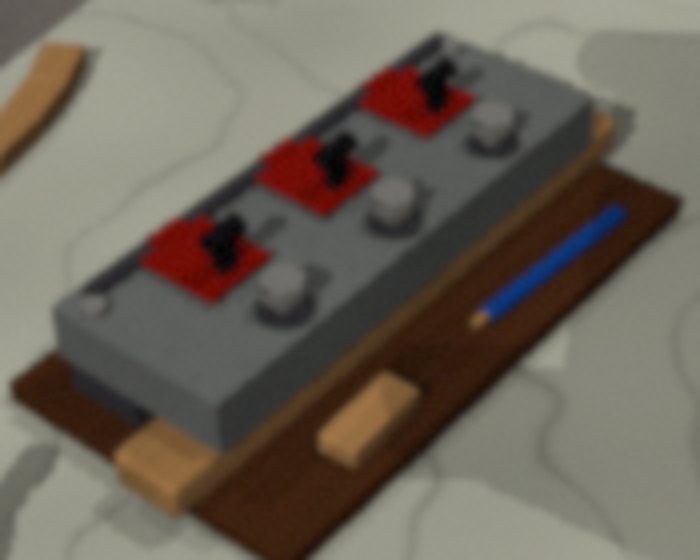

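```bash
cat >> h.py <<'E'
from scipy.spatial.transform import Rotation as Ro
def tool():
    s=manip.state(); return s, Ro.from_euler('xyz',s['tool_rot'],degrees=True).as_matrix(), np.array(s['position'])
def plan(p,yaw):
    s,R,t=tool(); d=R.T@(np.array(p)-t)
    Rt=Ro.from_euler('xyz',[180,0,yaw],degrees=True).as_matrix()
    rv=Ro.from_matrix(R.T@Rt).as_rotvec(degrees=True)
    print("clock",round(s['clock'],2),"pos",t.round(4),"rot",s['tool_rot'].round(2),"q",s['qpos'].round(1),"F",s['force'].round(2),"gap",round(s['finger_gap'],3)); print("delta tool",d.round(4),"rotvec",rv.round(2))
E
python3 - <<'E'
from h import *
s,R,t=tool(); K,Rc,tc=cam("wrist")
print("cam in tool",R.T@(-Rc.T@tc-t),"cam z in tool",R.T@Rc.T[:,2],"x",R.T@Rc.T[:,0])
A,B=cam("scene"),cam("side")
# grip centres / bolts from crops (scene, side), order 3,2,1
sc=lambda u:(195+u[0]/4,190+u[1]/4); sd=lambda u:(175+u[0]/4,170+u[1]/4)
for a,b in [((208,92),(438,80)),((369,90),(340,152)),((530,88),(230,232))]: print("grip",tri(A,sc(a),B,sd(b)),ray(A,sc(a),.127),ray(B,sd(b),.127))
for b in [(495,113),(397,190),(287,276)]: print("bolt",ray(B,sd(b),.116))
plan([.5,0,.3],171.2); plan([.5,0,.3],-8.8)
E
```

```text
cam in tool [ 0.08054712  0.00138166 -0.17907189] cam z in tool [-3.17321981e-01 -3.95183643e-04  9.48317776e-01] x [9.54702931e-04 9.99999273e-01 7.36178946e-04]
grip [ 0.52675329 -0.07577812  0.12805618] [ 0.52172445 -0.07792291  0.127     ] [ 0.52806126 -0.07303936  0.127     ]
grip [0.54377109 0.02981853 0.12788545] [0.54067834 0.02870125 0.127     ] [0.5448926  0.03103071 0.127     ]
grip [0.56145373 0.13595633 0.12794897] [0.55972055 0.13582232 0.127     ] [0.56239827 0.13578704 0.127     ]
bolt [ 0.48149208 -0.0711257   0.116     ]
bolt [0.49806937 0.03588617 0.116     ]
bolt [0.51500901 0.14347225 0.116     ]
clock 0.15 pos [ 0.1629 -0.6029  0.1942] rot [ 1.7991e+02 -1.0000e-02 -1.6489e+02] q [-60.1  22.1   0.4  -0.  -68.4 -14.8] F [0.12 0.91 0.14] gap 1.001
delta tool [-0.4826  0.4944 -0.1051] rotvec [ 9.000e-02 -2.000e-02  2.391e+01]
clock 0.15 pos [ 0.1629 -0.6029  0.1942] rot [ 1.7991e+02 -1.0000e-02 -1.6489e+02] q [-60.1  22.1   0.4  -0.  -68.4 -14.8] F [0.12 0.91 0.14] gap 1.001
delta tool [-0.4826  0.4944 -0.1051] rotvec [ 3.0000e-02  1.3000e-01 -1.5609e+02]
```

{"api": "step_arm", "payload": {"deltas": [[[-0.005,0.02,-0.03,0,0,3,0],[-0.02,0.03,-0.02,0,0,3,0],[-0.025,0.03,-0.01,0,0,3,0],[-0.025,0.03,-0.01,0,0,3,0],[-0.025,0.03,-0.01,0,0,3,0]]]}}

```text
clock: 0.57
position: [0.2392, -0.4497, 0.2692]
tool_rot: [179.1, -0.5, 178.7]
force: [1.2, 0.0, -0.3]
finger_gap: 0.298
```

```bash
python3 - <<'E'
from h import *
plan([.48,0.03,.3],171.2)
E
```

```text
clock 0.57 pos [ 0.2392 -0.4497  0.2692] rot [179.14  -0.5  178.74] q [-43.9   8.6  -7.3  -0.3 -75.1 -47.3] F [ 1.21  0.01 -0.29] gap 0.298
delta tool [-0.2299  0.4853 -0.0254] rotvec [ 0.83 -0.55  7.54]
```

{"api": "step_arm", "payload": {"deltas": [[[-0.017,0.035,-0.005,0.2,-0.1,2,0],[-0.017,0.036,-0.005,0.2,-0.1,2,0],[-0.017,0.036,-0.005,0.2,-0.1,2,0],[-0.017,0.036,-0.005,0.2,-0.1,1,0],[-0.017,0.036,-0.005,0,0,0,0]]]}}

```text
clock: 0.98
position: [0.3426, -0.272, 0.297]
tool_rot: [-180.0, 0.0, 171.1]
force: [1.6, 0.4, -0.3]
finger_gap: 0.001
```

{"api": "step_arm", "payload": {"deltas": [[[-0.017,0.036,0,0,0,0,0],[-0.017,0.036,0,0,0,0,0],[-0.017,0.036,0,0,0,0,0],[-0.017,0.036,0,0,0,0,0],[-0.017,0.036,0,0,0,0,0]]]}}

```text
clock: 1.4
position: [0.4567, -0.0976, 0.2997]
tool_rot: [-180.0, 0.4, 171.2]
force: [0.7, -1.2, 0.3]
finger_gap: 0.003
```

```bash
python3 - <<'E'
from h import *
plan([.48,0.03,.3],171.2)
E
```

```text
clock 1.4 pos [ 0.4567 -0.0976  0.2997] rot [-179.99    0.37  171.15] q [ 8.000e+00  2.500e+00 -1.000e+01  1.000e-01 -7.710e+01 -1.069e+02] F [ 0.69 -1.15  0.33] gap 0.003
delta tool [-0.0034  0.1296 -0.0004] rotvec [-0.01  0.37 -0.05]
```

{"api": "step_arm", "payload": {"deltas": [[[0,0.035,0,0,0,0,0],[0,0.035,0,0,0.3,0,0],[0,0.035,0,0,0,0,0],[0,0.02,0,0,0,0,0],[0,0,0,0,0,0,0]]]}}

```text
clock: 1.82
position: [0.4784, 0.0383, 0.2971]
tool_rot: [-180.0, -0.1, 171.6]
force: [0.2, -0.4, 0.1]
finger_gap: -0.004
```

```bash
python3 - <<'E'
from h import *
plan([.48,0.03,.3],171.2)
c=manip.calibration("wrist"); im=manip.capture("wrist"); cv2.imwrite("pics/w1.png",im[:,:,::-1])
import pickle; pickle.dump(c,open("w1.pkl","wb"))
C=cam("wrist",c)
for p in [(.515,.143,.116),(.498,.036,.116),(.4815,-.071,.116),(.561,.136,.127),(.544,.03,.127),(.527,-.076,.127)]: print(proj(C,p))
E
```

```text
clock 1.82 pos [0.4784 0.0383 0.2971] rot [-1.7997e+02 -1.2000e-01  1.7158e+02] q [  24.     4.3   -8.4   -0.   -77.4 -122.4] F [ 0.15 -0.43  0.09] gap -0.004
delta tool [-0.0028 -0.008  -0.0029] rotvec [-0.03 -0.12  0.38]
[376.69223539 184.43477981]
[271.96335913 183.24320755]
[167.18232021 182.51198693]
[375.29357863 230.14090916]
[272.68768828 228.87034436]
[169.8947483  227.59746333]
```

View pics/w1.png

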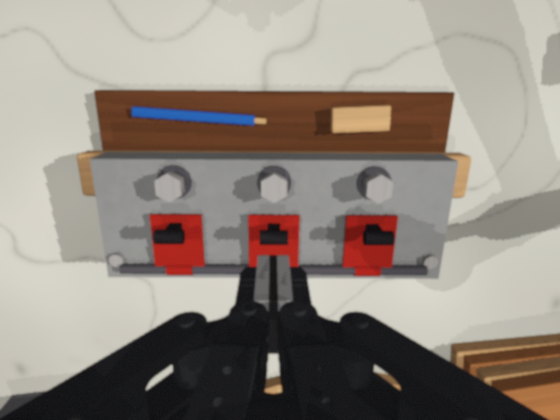

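```bash
python3 - <<'E'
from h import *
import pickle
C=cam("wrist",pickle.load(open("w1.pkl","rb"))); im=cv2.imread("pics/w1.png")
g=cv2.cvtColor(im,cv2.COLOR_BGR2GRAY)
bolts=[];grips=[]
for cx in (170,274,378):
    a=np.zeros_like(g);a[168:205,cx-22:cx+24]=(g[168:205,cx-22:cx+24]>145)
    N,l,s,c=cv2.connectedComponentsWithStats(a); i=1+np.argmax(s[1:,4]); print("bolt",s[i],c[i],ray(C,c[i],.116)); bolts.append(ray(C,c[i],.116))
    a=np.zeros_like(g);r=slice(231,245);a[r,cx-22:cx+24]=(im[r,cx-22:cx+24].max(2)<45)
    N,l,s,c=cv2.connectedComponentsWithStats(a); i=1+np.argmax(s[1:,4]); b=s[i]; ce=(b[0]+b[2]/2-.5,b[1]+b[3]/2-.5); print("grip",b,ce,ray(C,ce,.127)); grips.append(ray(C,ce,.127))
d=bolts[2]-bolts[0]; print("yaw",np.degrees(np.arctan2(-d[0],d[1])),np.linalg.norm(d))
d=grips[2]-grips[0]; print("yaw",np.degrees(np.arctan2(-d[0],d[1])),np.linalg.norm(d))
cv2.imwrite("pics/w1c.png",cv2.resize(im[150:280,130:420],None,fx=2.7,fy=2.7,interpolation=cv2.INTER_CUBIC))
E
```

```text
bolt [148 174  33  31 640] [166.765625  189.5796875] [ 0.48886962 -0.07323237  0.116     ]
grip [155 231  29  12 330] (np.float64(169.0), np.float64(236.5)) [ 0.53675158 -0.07930744  0.127     ]
bolt [260 175  27  29 608] [273.39473684 189.27960526] [0.5046512  0.03652037 0.116     ]
grip [261 231  26  12 296] (np.float64(273.5), np.float64(236.5)) [0.5527195  0.02958083 0.127     ]
bolt [ 356  168   46   37 1068] [384.90262172 189.33052434] [0.52153224 0.15114325 0.116     ]
grip [364 231  29  13 359] (np.float64(378.0), np.float64(237.0)) [0.56925305 0.13837294 0.127     ]
yaw -8.282437997027323 0.22674052733198075
yaw -8.491998143342228 0.22009337012339375
```

View pics/w1c.png

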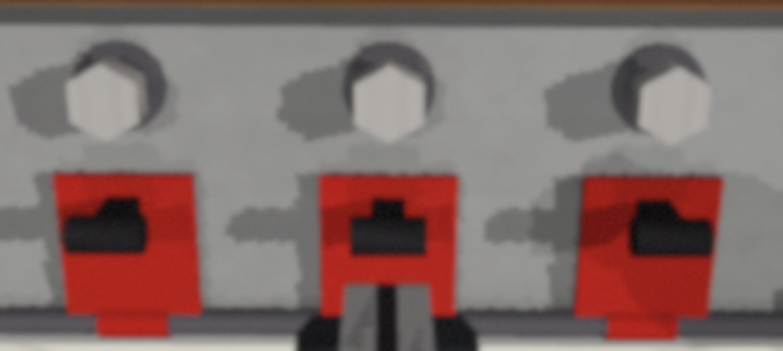

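```bash
python3 - <<'E'
from h import *
import pickle
C=cam("wrist",pickle.load(open("w1.pkl","rb")))
f=lambda u:(130+u[0]/2.7,150+u[1]/2.7)
pts=[];mod=[]
for k,u in enumerate([(105,103),(390,103),(673,104)]): pts.append(ray(C,f(u),.116)[:2]);mod.append((-.035,-.11+.11*k))
for k,u in enumerate([(105,233),(388,235),(671,236)]): pts.append(ray(C,f(u),.127)[:2]);mod.append((.015,-.11+.11*k))
P=np.array(pts);M=np.array(mod);pc=P.mean(0);mc=M.mean(0)
U,S,V=np.linalg.svd((M-mc).T@(P-pc));R=(U@V).T; o=pc-R@mc
print("yaw",np.degrees(np.arctan2(R[1,0],R[0,0])),"o",o); print(P.round(4)); print(((M@R.T+o)-P).round(4))
np.savez("jig.npz",R=R,o=o)
for n,(x,y) in {"b1":(-.035,.11),"b2":(-.035,0),"b3":(-.035,-.11),"g1":(.015,.11),"g2":(.015,0),"g3":(.015,-.11)}.items(): print(n,(R@[x,y]+o).round(4))
b=R@[-.035,0]+o
plan([*b,.13],180+np.degrees(np.arctan2(R[1,0],R[0,0])))
E
```

```text
yaw -8.589284946298134 o [0.53834487 0.03212445]
[[ 0.4877 -0.0707]
 [ 0.5036  0.0378]
 [ 0.5198  0.1454]
 [ 0.5365 -0.0794]
 [ 0.5534  0.0297]
 [ 0.5698  0.1389]]
[[-0.0004 -0.0007]
 [ 0.0001 -0.0004]
 [ 0.0004  0.0007]
 [ 0.0002  0.0005]
 [-0.0002  0.0002]
 [-0.0002 -0.0002]]
b1 [0.5202 0.1461]
b2 [0.5037 0.0374]
b3 [ 0.4873 -0.0714]
g1 [0.5696 0.1387]
g2 [0.5532 0.0299]
g3 [ 0.5367 -0.0789]
clock 1.87 pos [0.4781 0.0371 0.2971] rot [-1.7995e+02 -1.4000e-01  1.7154e+02] q [  23.9    4.2   -8.5   -0.   -77.4 -122.3] F [ 0.18 -0.06  0.4 ] gap 0.002
delta tool [-0.0258  0.0041  0.167 ] rotvec [-0.05 -0.14  0.13]
```

```bash
python3 - <<'E'
from h import *
import pickle
C=cam("wrist",pickle.load(open("w1.pkl","rb")))
print(proj(C,[.4784,.0383,.2971]))
J=np.load("jig.npz");R,o=J["R"],J["o"]
for n in("scene","side"):
    im=cv2.imread(f"pics/{n}0.png");D=cam(n)
    for (x,y,z) in [(-.035,.11,.116),(-.035,0,.116),(-.035,-.11,.116),(.015,.11,.127),(.015,0,.127),(.015,-.11,.127)]+[(sx,sy,.018) for sx in(-.125,.125) for sy in (-.22,.22)]:
        u=proj(D,[*(R@[x,y]+o),z]); cv2.circle(im,(int(u[0]*16),int(u[1]*16)),24,(0,255,0),-1,shift=4)
    a,b,c,d={"scene":(195,385,190,280),"side":(175,350,170,310)}[n]
    cv2.imwrite(f"pics/{n}_ov.png",cv2.resize(im[c:d,a:b],None,fx=4,fy=4,interpolation=cv2.INTER_CUBIC))
E
```

```text
[269.78303967 238.10675755]
```

View pics/side_ov.png

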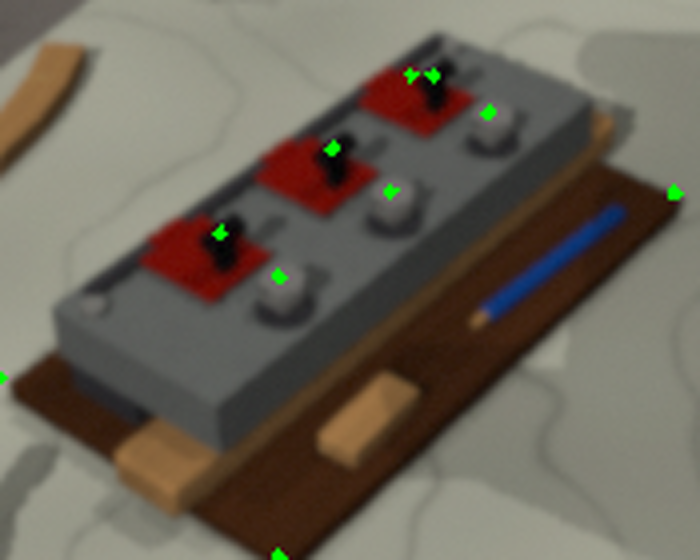

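View pics/scene_ov.png

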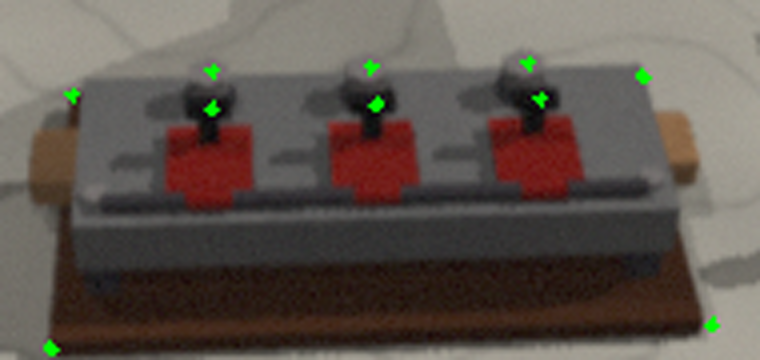

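{"api": "step_arm", "payload": {"deltas": [[[-0.005,0.001,0.033,0,0,0,0],[-0.005,0.001,0.033,0,0,0,0],[-0.005,0.001,0.033,0,0,0,0],[-0.003,0,0.033,0,0,0,0],[-0.002,0,0.02,0,0,0,0]]]}}

```text
clock: 2.28
position: [0.503, 0.035, 0.1472]
tool_rot: [179.7, 0.8, 171.5]
force: [0.3, -1.0, -0.2]
finger_gap: -0.0
```

```bash
python3 - <<'E'
from h import *
s,R,t=tool(); print(t)
for n in("scene","side","wrist"):
    D=cam(n);im=manip.capture(n)[:,:,::-1].copy()
    u=proj(D,t); print(n,u); a,b=int(u[0])-60,int(u[1])-50
    k=cv2.resize(im[b:b+100,a:a+120],None,fx=6,fy=6,interpolation=cv2.INTER_CUBIC)
    cv2.drawMarker(k,(int((u[0]-a)*6+3),int((u[1]-b)*6+3)),(0,255,0),0,20,1); cv2.imwrite(f"pics/{n}_t.png",k)
E
```

```text
[0.50299588 0.03498948 0.14720354]
scene [286.65083144 197.62758628]
side [272.57234062 207.42810802]
wrist [271.02660826 240.43957344]
```

View pics/side_t.png

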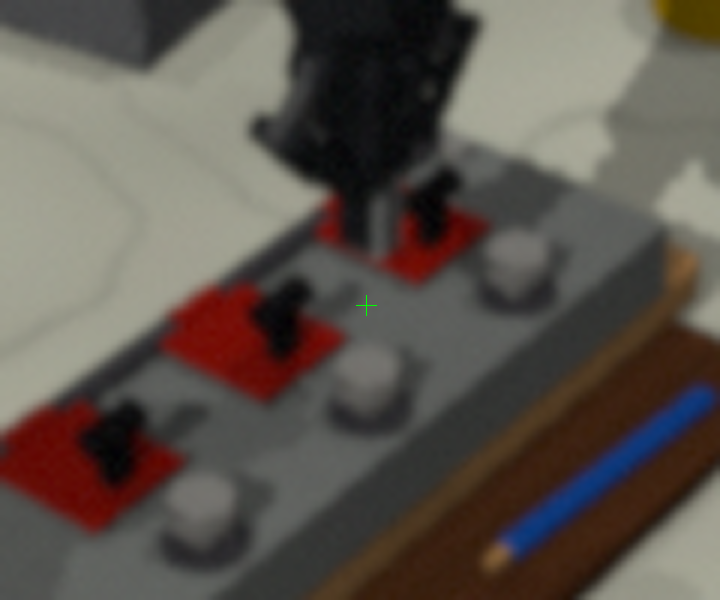

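View pics/scene_t.png

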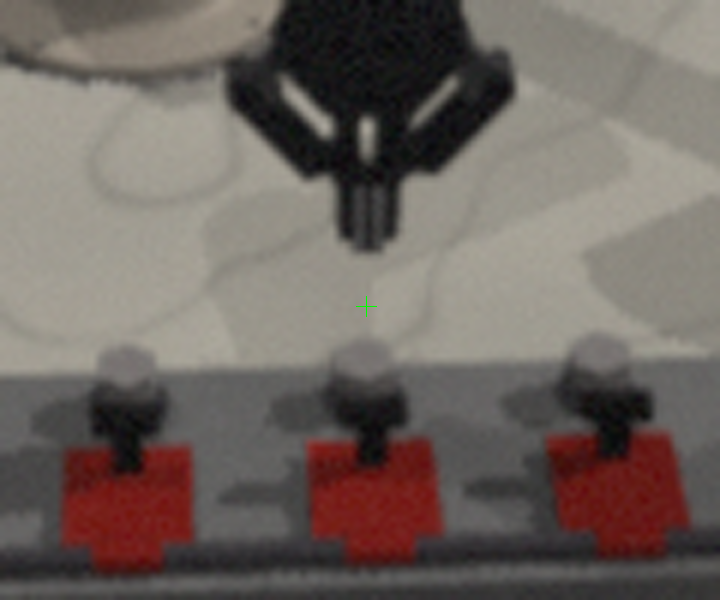

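View pics/wrist_t.png

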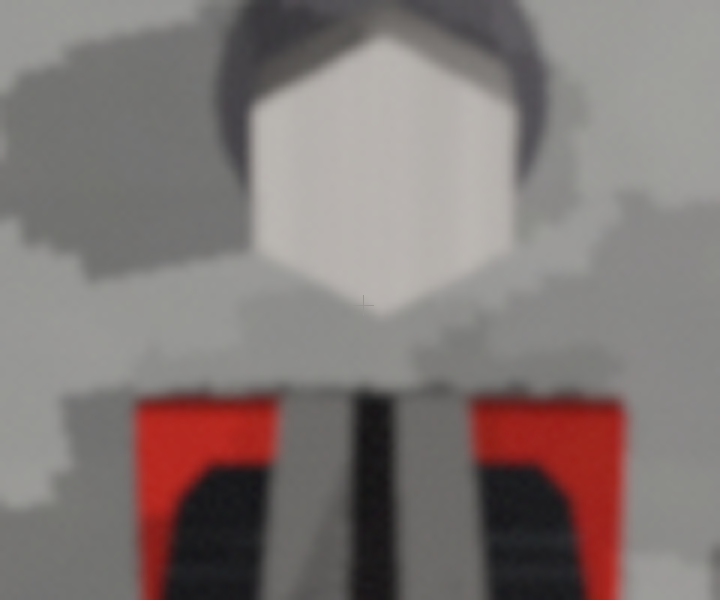

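```bash
python3 - <<'E'
from h import *
s,R,t=tool(); print(s['clock'],t,s['dq'].round(2))
A,B,W=cam("scene"),cam("side"),cam("wrist")
print(tri(A,(286.9,188.),B,(274.6,199.4)))
for d in (0,.01,.02,.03): print(d,proj(A,t-d*R[:,2]),proj(B,t-d*R[:,2]),proj(W,t-d*R[:,2]),proj(W,t-d*R[:,2]+.011*R[:,0]))
E
```

```text
2.4333 [0.50386501 0.03512627 0.14930758] [ 0.53 -2.48  3.76  1.14 -0.31 -0.07]
[0.49628028 0.035928   0.17590469]
0 [286.78728031 197.23081639] [272.24187081 206.71872758] [269.82048933 238.13351839] [269.78643171 219.18186372]
0.01 [286.8506506  194.36417499] [272.21634433 203.674139  ] [269.6582192  246.19222489] [269.61928901 226.41075855]
0.02 [286.9147406  191.46497632] [272.19055541 200.59824864] [269.47852756 255.11612372] [269.43383958 234.43141635]
0.03 [286.97956266 188.53266257] [272.16449999 197.49057125] [269.27844966 265.05245071] [269.22690154 243.38145326]
```

{"api": "step_arm", "payload": {"deltas": [[[0.004,0.002,0.006,0.3,0,0,0],[0.002,0,0.012,0,-0.5,0,0],[0,0,0.006,0,0,0,0],[0,0,0,0,0,0,0]]]}}

```text
clock: 2.77
position: [0.5028, 0.038, 0.1314]
tool_rot: [179.7, 2.1, 171.5]
force: [-0.0, -0.2, 0.2]
finger_gap: 0.002
```

```bash
python3 - <<'E'
from h import *
print(manip.grasp_offset)
plan([.498,.037,.116],171.4)
for n in("side","scene"):
    D=cam(n);im=manip.capture(n)[:,:,::-1].copy();s,R,t=tool();
    u=proj(D,t); a,b=int(u[0])-60,int(u[1])-50
    k=cv2.resize(im[b:b+100,a:a+120],None,fx=6,fy=6,interpolation=cv2.INTER_CUBIC)
    cv2.drawMarker(k,(int((u[0]-a)*6+3),int((u[1]-b)*6+3)),(0,255,0),0,20,1); cv2.imwrite(f"pics/{n}_t2.png",k)
E
```

```text
0.0187
clock 2.77 pos [0.5028 0.038  0.1314] rot [179.74   2.1  171.46] q [  23.4   12.6  -23.6    1.1  -51.9 -122.6] F [-0.01 -0.18  0.15] gap 0.002
delta tool [ 0.0051 -0.0018  0.0152] rotvec [0.26 2.1  0.07]
```

View pics/side_t2.png

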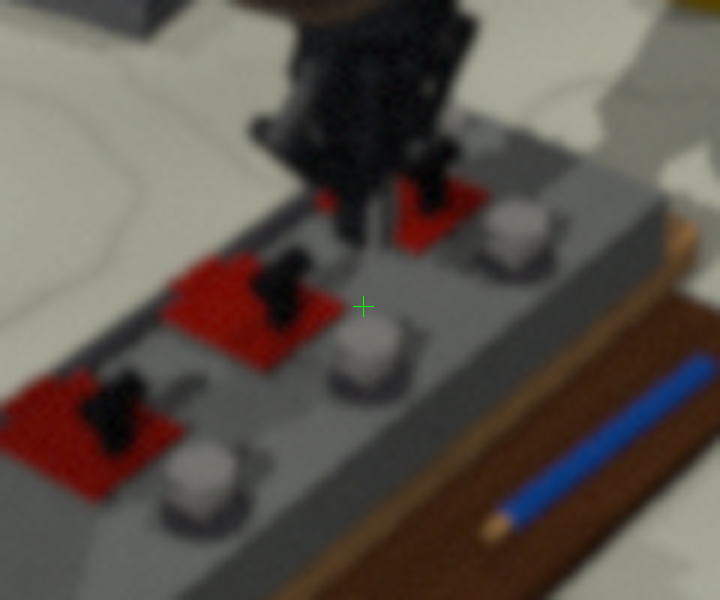

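View pics/scene_t2.png

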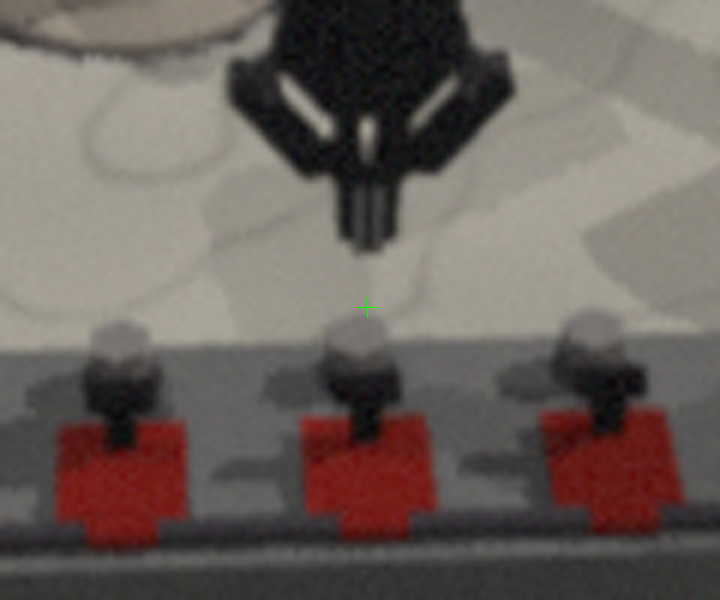

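{"api": "step_arm", "payload": {"deltas": [[[0.003,-0.001,0.006,0,2,0,0],[0.001,0,0.004,0,0.5,0,0],[0.001,0,0.002,0,0,0,0],[0,0,0.002,0,0,0,0]]]}}

```text
clock: 3.2
position: [0.5012, 0.0389, 0.1217]
tool_rot: [179.5, 0.1, 171.5]
force: [0.2, -0.6, 0.1]
finger_gap: 0.0
```

{"api": "step_arm", "payload": {"deltas": [[[0,0,0.002,0,0,0,0],[0,0,0.002,0,0,0,0]]]}}

```text
clock: 3.37
position: [0.5014, 0.0391, 0.118]
tool_rot: [179.5, 0.1, 171.5]
force: [1.1, 0.6, -0.7]
finger_gap: 0.003
```

{"api": "step_arm", "payload": {"deltas": [[[0,0,0.002,0,0,0,0],[0,0,0.002,0,0,0,0]]]}}

```text
clock: 3.53
position: [0.5014, 0.0391, 0.1138]
tool_rot: [179.5, 0.2, 171.5]
force: [-0.4, -1.5, -0.8]
finger_gap: -0.003
```

{"api": "step_arm", "payload": {"deltas": [[[0,0,0.002,0,0,0,0],[0,0,0.002,0,0,0,0],[0,0,0.002,0,0,0,0]]]}}

```text
clock: 3.78
position: [0.5012, 0.0392, 0.1071]
tool_rot: [179.5, 0.2, 171.6]
force: [0.7, -0.3, -0.4]
finger_gap: -0.003
```

```bash
python3 - <<'E'
from h import *
plan([.498,.037,.116],171.4)
for n in("side","wrist"):
    D=cam(n);im=manip.capture(n)[:,:,::-1].copy();s,R,t=tool();
    u=proj(D,t); a,b=int(u[0])-60,int(u[1])-50
    k=cv2.resize(im[b:b+100,a:a+120],None,fx=6,fy=6,interpolation=cv2.INTER_CUBIC)
    cv2.drawMarker(k,(int((u[0]-a)*6+3),int((u[1]-b)*6+3)),(0,255,0),0,20,1); cv2.imwrite(f"pics/{n}_t3.png",k)
E
```

```text
clock 3.78 pos [0.5012 0.0392 0.1071] rot [179.49   0.18 171.56] q [  22.8   15.1  -23.7   -0.4  -50.8 -120.9] F [ 0.72 -0.27 -0.36] gap -0.003
delta tool [ 0.0028 -0.0026 -0.0089] rotvec [0.51 0.18 0.16]
```

View pics/side_t3.png

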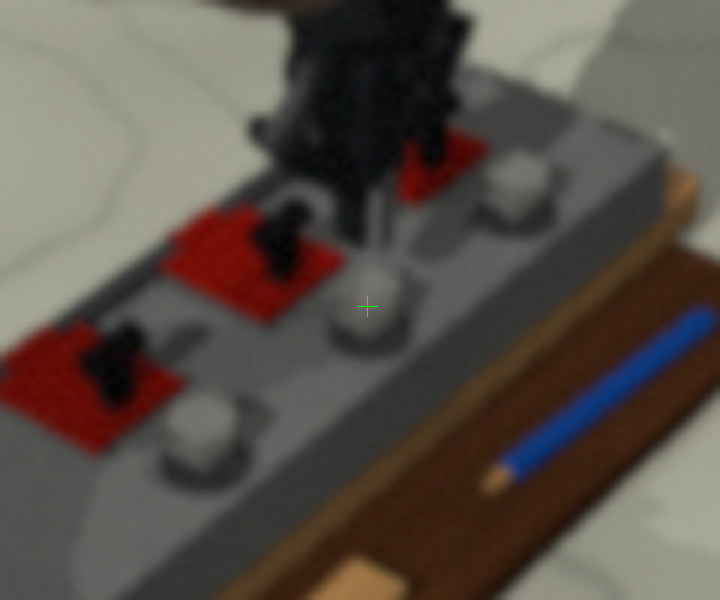

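View pics/wrist_t3.png

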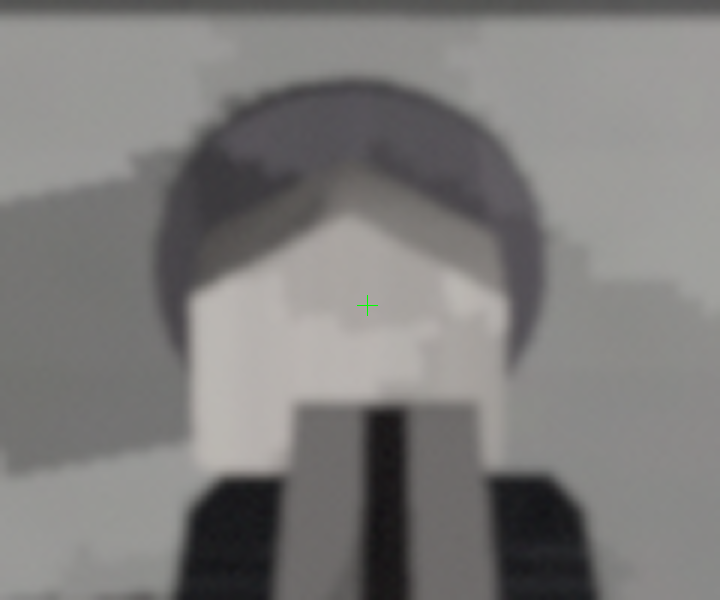

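{"api": "step_arm", "payload": {"deltas": [[[0.002,-0.003,0.002,0,0,0,0],[0.001,0,0.002,0,0,0,0],[0,0,0.002,0,0,0,0]]]}}

```text
clock: 4.13
position: [0.4977, 0.0365, 0.1008]
tool_rot: [179.5, 0.2, 171.6]
force: [-0.3, -1.2, -0.1]
finger_gap: -0.001
```

{"api": "step_arm", "payload": {"deltas": [[[0,0,0.0015,0,0,0,0],[0,0,0.0015,0,0,0,0]]]}}

```text
clock: 4.3
position: [0.4975, 0.0363, 0.0974]
tool_rot: [179.5, 0.2, 171.6]
force: [1.9, 0.2, -0.7]
finger_gap: -0.002
```

{"api": "step_arm", "payload": {"deltas": [[[0,0,0.0015,0,0,0,0],[0,0,0.0015,0,0,0,0]]]}}

```text
clock: 4.47
position: [0.4975, 0.0364, 0.0941]
tool_rot: [179.5, 0.2, 171.6]
force: [0.2, -0.5, 0.2]
finger_gap: 0.003
```

{"api": "step_arm", "payload": {"deltas": [[[0,0,0.001,0,0,0,0]]]}}

```text
clock: 4.55
position: [0.4975, 0.0364, 0.0928]
tool_rot: [179.5, 0.2, 171.6]
force: [-0.2, -0.7, 0.8]
finger_gap: 0.002
```

{"api": "step_arm", "payload": {"deltas": [[[0,0,0.001,0,0,0,0]]]}}

```text
clock: 4.63
position: [0.4975, 0.0364, 0.0917]
tool_rot: [179.5, 0.2, 171.6]
force: [-0.2, 0.1, 0.5]
finger_gap: 0.0
```

{"api": "step_arm", "payload": {"deltas": [[[0,0,0.001,0,0,0,0]]]}}

```text
clock: 4.72
position: [0.4976, 0.0365, 0.0906]
tool_rot: [179.5, 0.2, 171.6]
force: [-0.4, 0.8, -0.1]
finger_gap: -0.001
```

```bash
python3 - <<'E'
from h import *
plan([.498,.037,.116],171.4)
for n in("side","wrist"):
    D=cam(n);im=manip.capture(n)[:,:,::-1].copy();s,R,t=tool();
    u=proj(D,t); a,b=int(u[0])-60,int(u[1])-50
    k=cv2.resize(im[b:b+100,a:a+120],None,fx=6,fy=6,interpolation=cv2.INTER_CUBIC)
    cv2.drawMarker(k,(int((u[0]-a)*6+3),int((u[1]-b)*6+3)),(0,255,0),0,20,1); cv2.imwrite(f"pics/{n}_t4.png",k)
E
```

```text
clock 4.72 pos [0.4976 0.0365 0.0906] rot [1.7950e+02 1.7000e-01 1.7156e+02] q [  22.6   15.9  -25.4   -0.5  -48.3 -120.8] F [-0.41  0.78 -0.14] gap -0.001
delta tool [-0.0004  0.0008 -0.0254] rotvec [0.5  0.17 0.16]
```

View pics/side_t4.png

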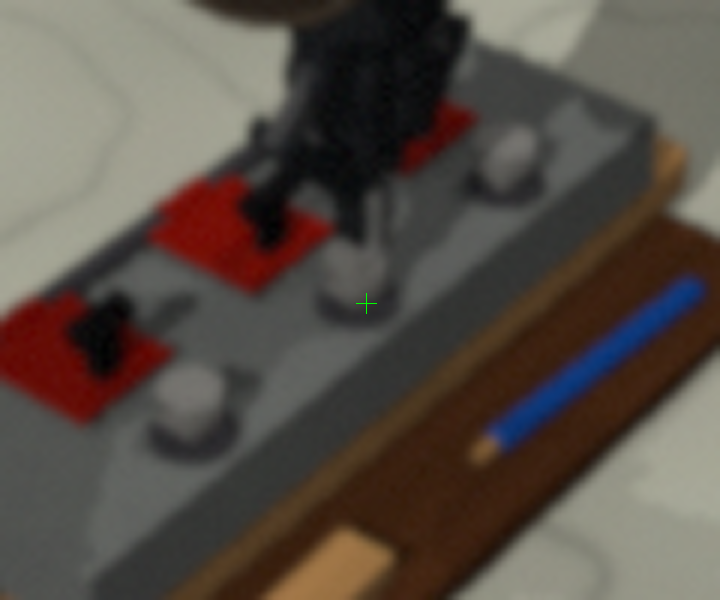

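View pics/wrist_t4.png

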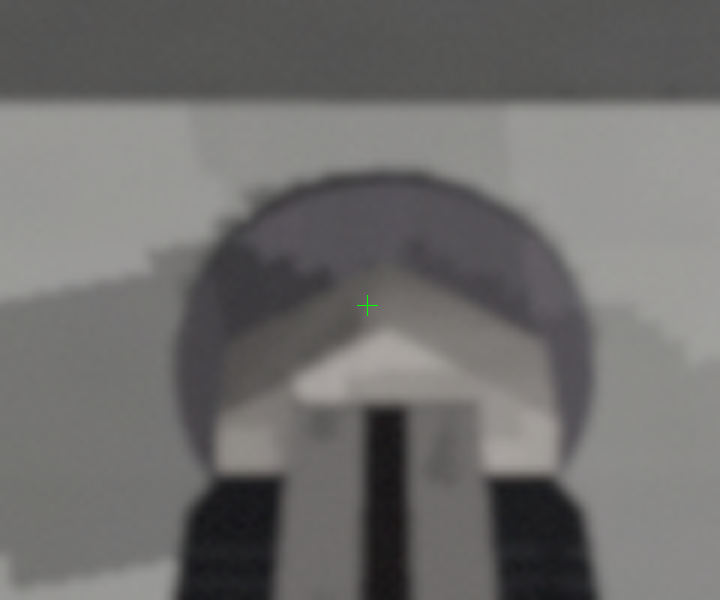

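{"api": "step_arm", "payload": {"deltas": [[[0,0,0.001,0,0,0,0]]]}}

```text
clock: 4.9
position: [0.4977, 0.0365, 0.0897]
tool_rot: [179.5, 0.2, 171.6]
force: [0.1, -0.1, -0.3]
finger_gap: -0.0
```

{"api": "step_arm", "payload": {"deltas": [[[0,0,0.001,0,0,0,0]]]}}

```text
clock: 4.98
position: [0.4977, 0.0365, 0.0886]
tool_rot: [179.5, 0.2, 171.6]
force: [0.4, -0.3, -0.1]
finger_gap: -0.0
```

{"api": "step_arm", "payload": {"deltas": [[[0,0,0.001,0,0,0,0]]]}}

```text
clock: 5.07
position: [0.4978, 0.0365, 0.0876]
tool_rot: [179.5, 0.2, 171.6]
force: [0.0, 0.1, -0.5]
finger_gap: -0.001
```

{"api": "step_arm", "payload": {"deltas": [[[0,0,0.001,0,0,0,0]]]}}

```text
clock: 5.15
position: [0.4978, 0.0366, 0.0865]
tool_rot: [179.5, 0.2, 171.6]
force: [-0.0, 0.4, 0.1]
finger_gap: 0.002
```

{"api": "step_arm", "payload": {"deltas": [[[0,0,0.001,0,0,0,0]]]}}

```text
clock: 5.23
position: [0.4978, 0.0366, 0.0854]
tool_rot: [179.5, 0.2, 171.6]
force: [-0.2, 0.3, 0.4]
finger_gap: 0.002
```

{"api": "step_arm", "payload": {"deltas": [[[0,0,0.001,0,0,0,0]]]}}

```text
clock: 5.32
position: [0.4978, 0.0366, 0.0843]
tool_rot: [179.5, 0.2, 171.6]
force: [-0.2, -0.1, -0.1]
finger_gap: -0.001
```

{"api": "step_arm", "payload": {"deltas": [[[0,0,0.001,0,0,0,0]]]}}

```text
clock: 5.4
position: [0.4978, 0.0366, 0.0832]
tool_rot: [179.5, 0.2, 171.6]
force: [0.6, -0.4, -0.3]
finger_gap: 0.002
```

```bash
cat > look.py <<'E'
from h import *
import sys
s,R,t=tool(); print(s['clock'],t.round(4),s['tool_rot'].round(2),s['force'].round(2))
tag=sys.argv[1]
for n in sys.argv[2:]:
    D=cam(n);im=manip.capture(n)[:,:,::-1].copy()
    u=proj(D,t); a,b=int(u[0])-60,int(u[1])-50
    k=cv2.resize(im[b:b+100,a:a+120],None,fx=6,fy=6,interpolation=cv2.INTER_CUBIC)
    cv2.drawMarker(k,(int((u[0]-a)*6+3),int((u[1]-b)*6+3)),(0,255,0),0,20,1); cv2.imwrite(f"pics/{n}_{tag}.png",k)
E
python3 look.py t5 side wrist
```

```text
5.4 [0.4978 0.0366 0.0832] [179.48   0.2  171.56] [ 0.58 -0.36 -0.34]
```

View pics/side_t5.png

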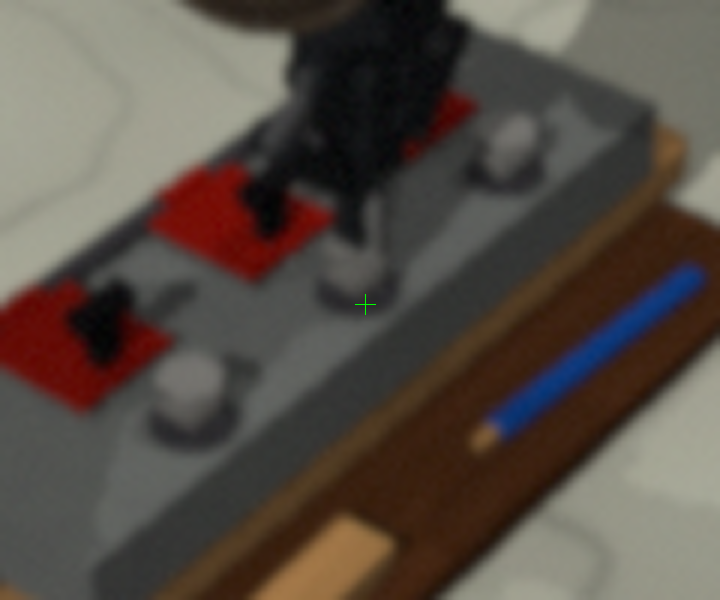

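View pics/wrist_t5.png

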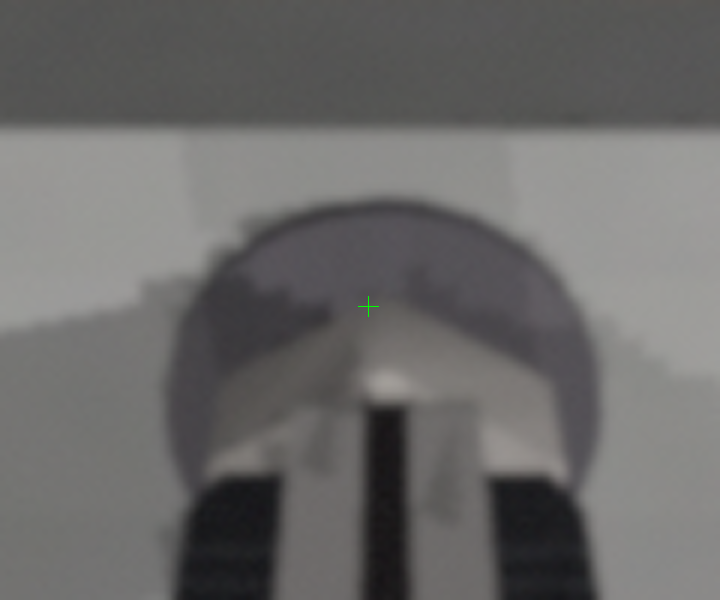

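{"api": "step_arm", "payload": {"deltas": [[[0,0,0.001,0,0,0,0]]]}}

```text
clock: 5.58
position: [0.4978, 0.0366, 0.0822]
tool_rot: [179.5, 0.2, 171.6]
force: [-0.3, -0.1, 0.2]
finger_gap: 0.002
```

{"api": "step_arm", "payload": {"deltas": [[[0,0,0.001,0,0,0,0]]]}}

```text
clock: 5.67
position: [0.4979, 0.0366, 0.0812]
tool_rot: [179.5, 0.2, 171.6]
force: [-0.1, -0.1, 0.4]
finger_gap: -0.001
```

{"api": "step_arm", "payload": {"deltas": [[[0,0,0.001,0,0,0,0]]]}}

```text
clock: 5.75
position: [0.4979, 0.0367, 0.0801]
tool_rot: [179.5, 0.2, 171.6]
force: [-0.3, -0.5, -0.9]
finger_gap: 0.002
```

{"api": "step_arm", "payload": {"deltas": [[[0,0,0.001,0,0,0,0]]]}}

```text
clock: 5.83
position: [0.4979, 0.0366, 0.0791]
tool_rot: [179.5, 0.2, 171.6]
force: [-1.2, 0.2, 2.2]
finger_gap: -0.001
```

```bash
python3 look.py t6 side wrist
```

```text
5.8333 [0.4979 0.0366 0.0791] [179.49   0.21 171.57] [-1.23  0.24  2.2 ]
```

View pics/side_t6.png

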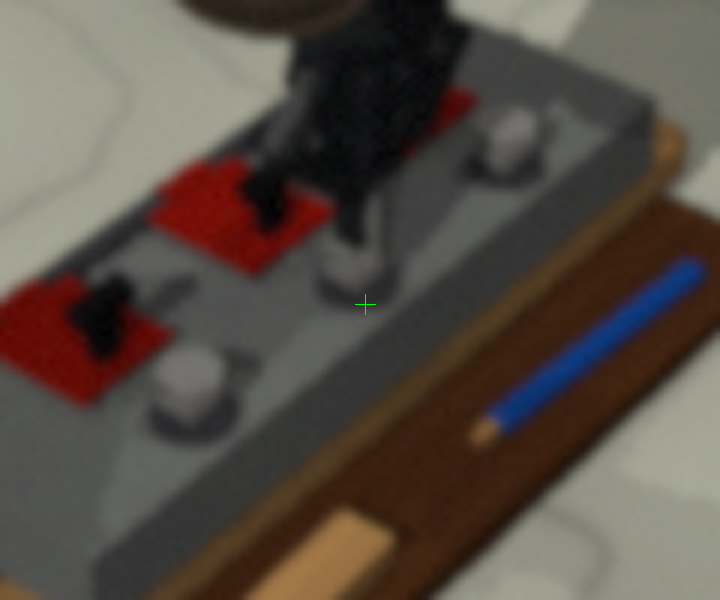

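View pics/wrist_t6.png

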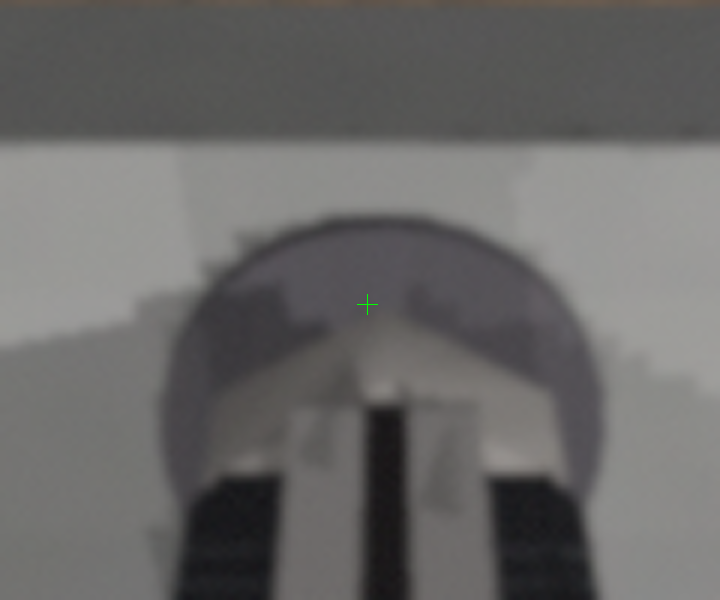

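{"api": "step_arm", "payload": {"deltas": [[[0,0,0.001,0,0,0,0]]]}}

```text
clock: 6.02
position: [0.498, 0.0366, 0.0782]
tool_rot: [179.5, 0.2, 171.6]
force: [0.4, 1.0, 1.3]
finger_gap: -0.003
```

{"api": "step_arm", "payload": {"deltas": [[[0,0,0.001,0,0,0,0]]]}}

```text
clock: 6.1
position: [0.4979, 0.0366, 0.0773]
tool_rot: [179.5, 0.2, 171.6]
force: [-1.4, -0.5, 1.7]
finger_gap: 0.002
```

{"api": "step_arm", "payload": {"deltas": [[[0,0,0.001,0,0,0,0]]]}}

```text
clock: 6.18
position: [0.498, 0.0366, 0.0764]
tool_rot: [179.5, 0.2, 171.6]
force: [-1.3, 0.2, 2.2]
finger_gap: -0.001
```

{"api": "step_arm", "payload": {"deltas": [[[0,0,0.001,0,0,0,0]]]}}

```text
clock: 6.27
position: [0.498, 0.0366, 0.0754]
tool_rot: [179.5, 0.2, 171.6]
force: [-0.6, 0.4, 2.4]
finger_gap: -0.0
```

```bash
python3 look.py t7 side scene
```

```text
6.2667 [0.498  0.0366 0.0754] [179.48   0.23 171.58] [-0.64  0.38  2.41]
```

View pics/side_t7.png

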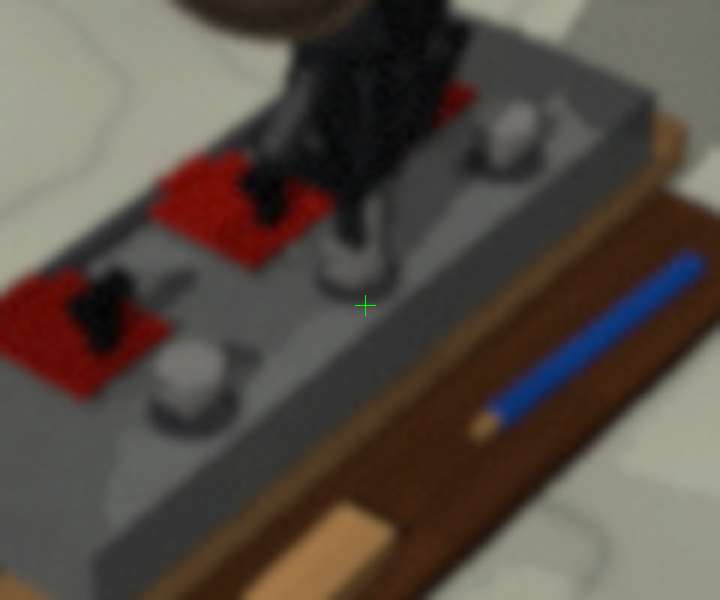

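View pics/scene_t7.png

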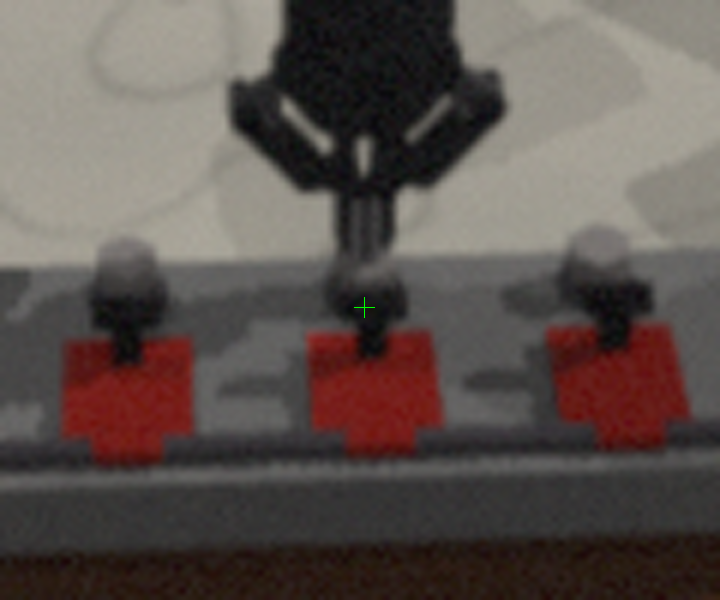

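{"api": "step_arm", "payload": {"deltas": [[[0,0,0.001,0,0,0,0]]]}}

```text
clock: 6.45
position: [0.4979, 0.0366, 0.0743]
tool_rot: [179.5, 0.2, 171.6]
force: [-0.9, -0.2, 2.1]
finger_gap: 0.001
```

{"api": "step_arm", "payload": {"deltas": [[[0,0,0.001,0,0,0,0]]]}}

```text
clock: 6.53
position: [0.4979, 0.0366, 0.0732]
tool_rot: [179.5, 0.2, 171.6]
force: [-0.3, -0.8, 2.0]
finger_gap: -0.001
```

{"api": "step_arm", "payload": {"deltas": [[[0,0,0.001,0,0,0,0]]]}}

```text
clock: 6.62
position: [0.498, 0.0366, 0.0722]
tool_rot: [179.5, 0.2, 171.6]
force: [-0.8, -0.2, 2.2]
finger_gap: -0.0
```

{"api": "step_arm", "payload": {"deltas": [[[0,0,0.001,0,0,0,0]]]}}

```text
clock: 6.7
position: [0.498, 0.0366, 0.0717]
tool_rot: [179.5, 0.2, 171.6]
force: [-5.2, 1.4, 13.2]
finger_gap: 0.002
```

{"api": "step_arm", "payload": {"deltas": [[[0,0,-0.01,0,0,0,0],[0,0,-0.02,0.4,0,0,0],[0,0,-0.03,0,0,0,0],[0,0,-0.03,0,0,0,60],[0,0,0,0,0,0,60]]]}}

```text
clock: 7.12
position: [0.4966, 0.0358, 0.1621]
tool_rot: [-179.9, -0.1, 171.6]
force: [1.6, 0.1, 0.8]
finger_gap: 0.272
```

{"api": "step_arm", "payload": {"deltas": [[[-0.02,0,0,0,0,0,60],[-0.02,0,0,0,0,0,60],[-0.01,0,0,0,0,0,60],[0,0,0,0,0,0,60]]]}}

```text
clock: 7.45
position: [0.5484, 0.0292, 0.1638]
tool_rot: [179.9, 0.2, 171.6]
force: [-0.6, 0.4, 1.1]
finger_gap: 0.599
```

```bash
python3 look.py t8 side scene wrist; python3 -c "
from h import *
plan([.547,.029,.14],171.4)"
```

```text
7.45 [0.5484 0.0292 0.1638] [179.86   0.23 171.61] [-0.61  0.37  1.05]
clock 7.6 pos [0.5459 0.0291 0.1635] rot [1.7990e+02 9.0000e-02 1.7163e+02] q [ 2.000e+01  1.590e+01 -1.340e+01 -1.000e-01 -6.060e+01 -1.184e+02] F [0.39 0.22 0.13] gap 0.601
delta tool [-0.0011 -0.      0.0235] rotvec [0.1  0.09 0.23]
```

View pics/side_t8.png

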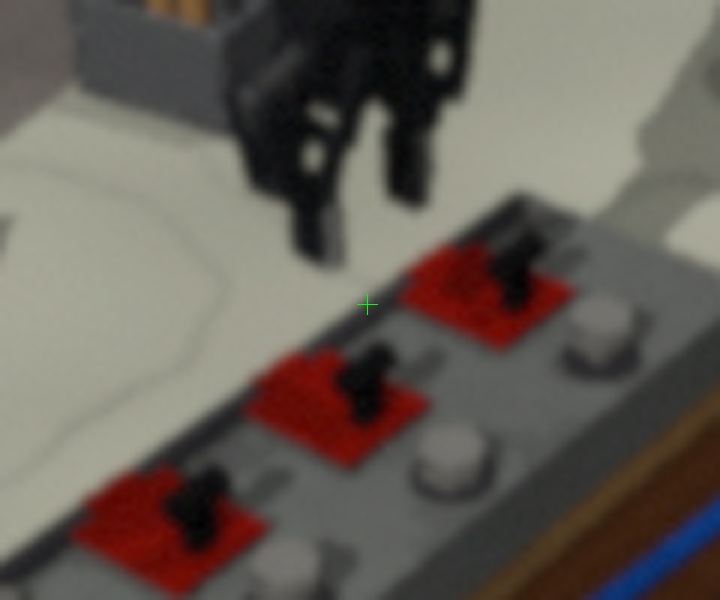

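View pics/scene_t8.png

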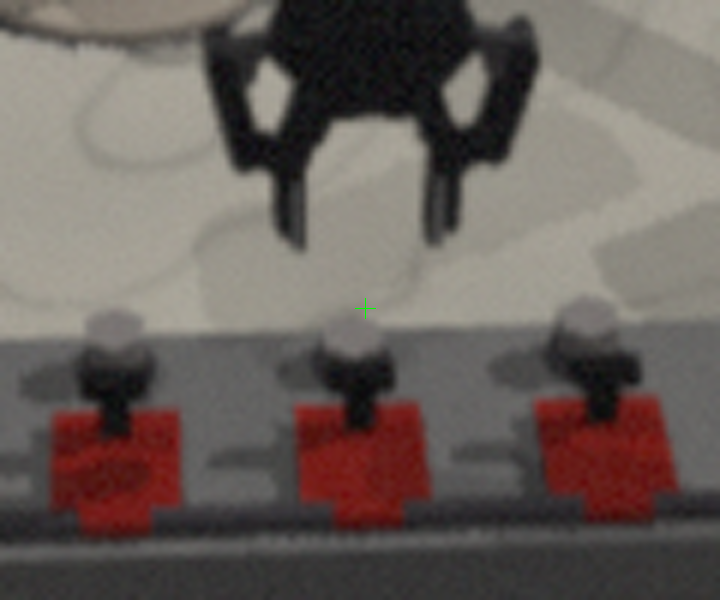

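View pics/wrist_t8.png

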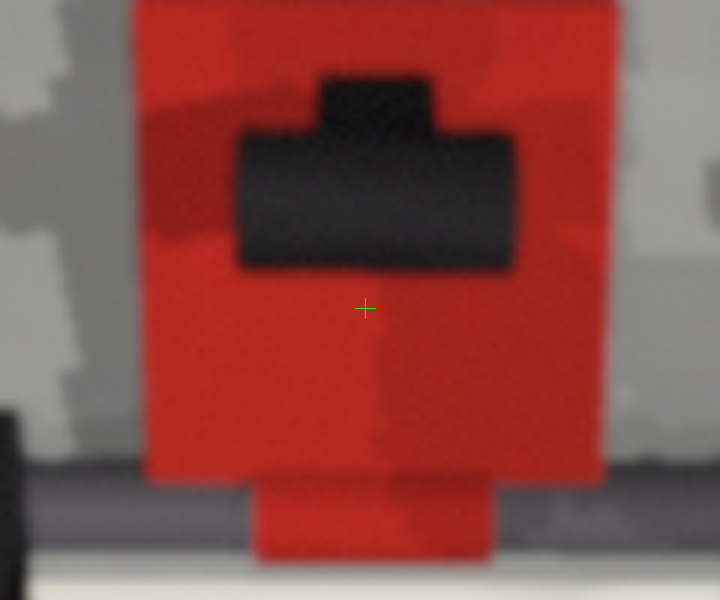

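```bash
python3 - <<'E'
from h import *
A,B=cam("scene"),cam("side"); t=[.5484,.0292,.1638]
ua,ub=proj(A,t),proj(B,t)
f=lambda u,p:((int(u[0])-60)+(p[0]-3)/6,(int(u[1])-50)+(p[1]-3)/6)
for n,a,b in [("tipL",(297,247),(412,203)),("tipR",(437,242),(320,264)),("grip",(357,375),(367,364)),("bolt2",(353,335),(455,445)),("b3",(115,327),(603,318)),("b1",(588,314),(288,563))]:
    print(n,tri(A,f(ua,a),B,f(ub,b)).round(4),ray(B,f(ub,b),.116).round(4))
E
```

```text
tipL [ 0.5433 -0.0014  0.2003] [ 0.6095 -0.1076  0.116 ]
tipR [0.553  0.058  0.2013] [ 0.6213 -0.0421  0.116 ]
grip [0.5516 0.026  0.1277] [0.5602 0.0139 0.116 ]
bolt2 [0.5014 0.0353 0.1069] [0.4956 0.0449 0.116 ]
b3 [ 0.4838 -0.0727  0.114 ] [ 0.4828 -0.0691  0.116 ]
b1 [0.5176 0.1443 0.1148] [0.5171 0.1461 0.116 ]
```

{"api": "step_arm", "payload": {"deltas": [[[-0.005,-0.001,0.015,0,0,0.2,60],[0,0,0.02,0,0,0,55],[0,0,0.015,0,0,0,55]]]}}

```text
clock: 7.85
position: [0.5512, 0.0283, 0.1156]
tool_rot: [179.7, 0.5, 171.5]
force: [0.1, -0.0, -0.9]
finger_gap: 0.554
```

```bash
python3 -c "
from h import *
plan([.551,.028,.072],171.4)"; python3 look.py t9 side scene
```

```text
clock 7.85 pos [0.5512 0.0283 0.1156] rot [179.71   0.49 171.49] q [  19.8   18.8  -16.8   -0.   -53.8 -118.2] F [ 0.1  -0.04 -0.95] gap 0.554
delta tool [ 0.0006 -0.0005  0.0436] rotvec [0.29 0.49 0.09]
7.85 [0.5512 0.0283 0.1156] [179.71   0.49 171.49] [ 0.1  -0.04 -0.95]
```

View pics/side_t9.png

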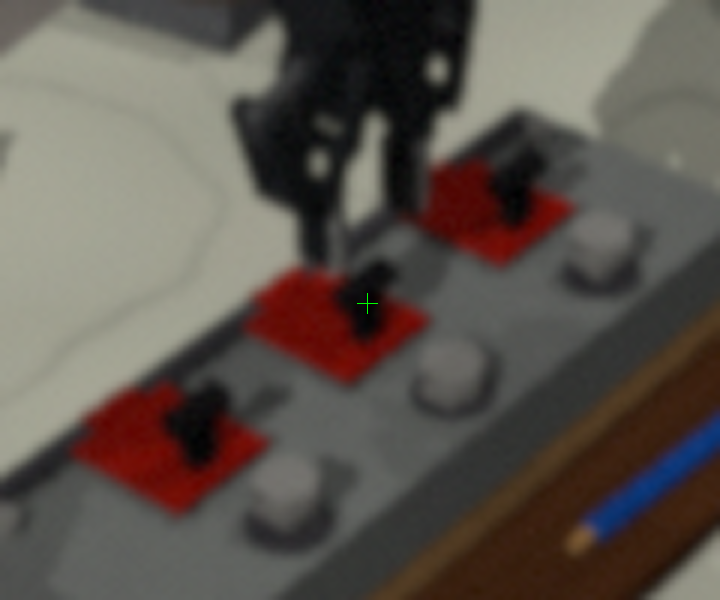

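View pics/scene_t9.png

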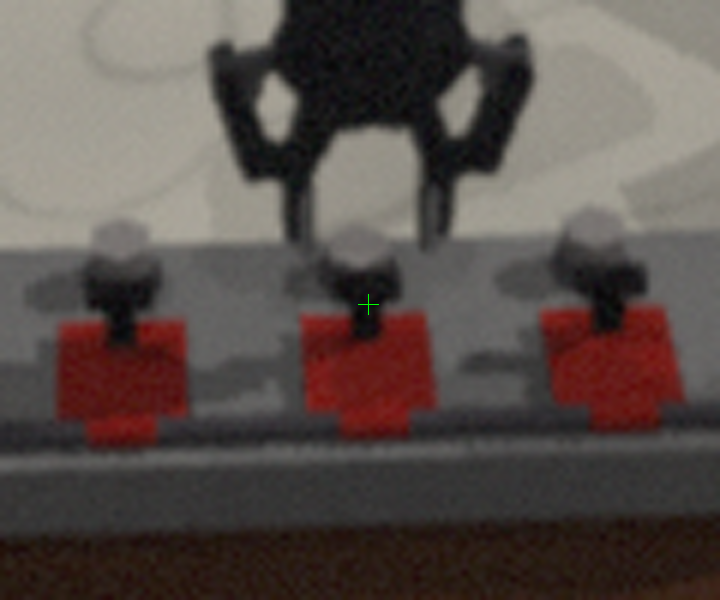

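Aligned: tips straddle grip 2. Descend to TCP z ≈ 0.072 and check before closing.

{"api": "step_arm", "payload": {"deltas": [[[0,0,0.012,0.3,0,0,55],[0,0,0.012,0,0.3,0,55],[0,0,0.01,0,0,0,55]]]}}

```text
clock: 8.2
position: [0.5509, 0.0286, 0.0829]
tool_rot: [-180.0, 0.2, 171.6]
force: [-0.4, 0.0, 0.4]
finger_gap: 0.548
```

```bash
python3 -c "
from h import *
plan([.551,.028,.072],171.4)"; python3 look.py t10 side scene wrist
```

```text
clock 8.2 pos [0.5509 0.0286 0.0829] rot [-179.96    0.25  171.61] q [  19.9   21.1  -18.9    0.2  -49.8 -118.4] F [-0.45  0.05  0.41] gap 0.548
delta tool [-0.0001 -0.0005  0.0109] rotvec [-0.04  0.25  0.21]
8.2 [0.5509 0.0286 0.0829] [-179.96    0.25  171.61] [-0.45  0.05  0.41]
```

View pics/side_t10.png

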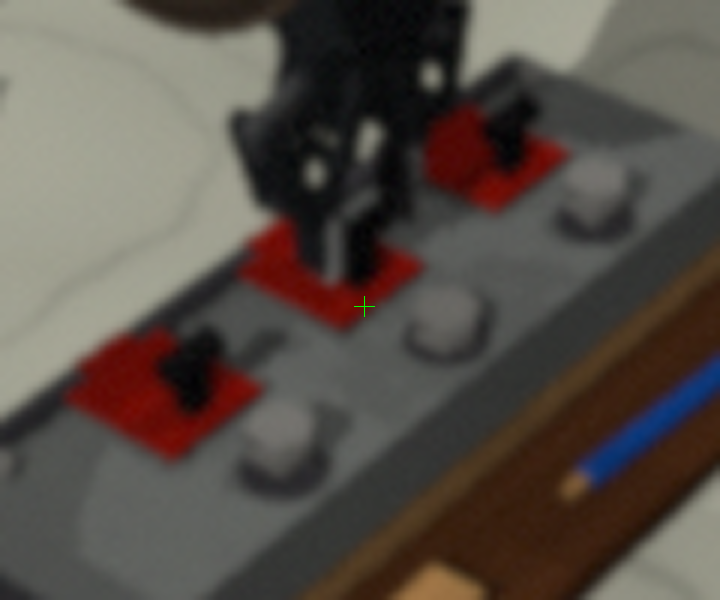

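View pics/scene_t10.png

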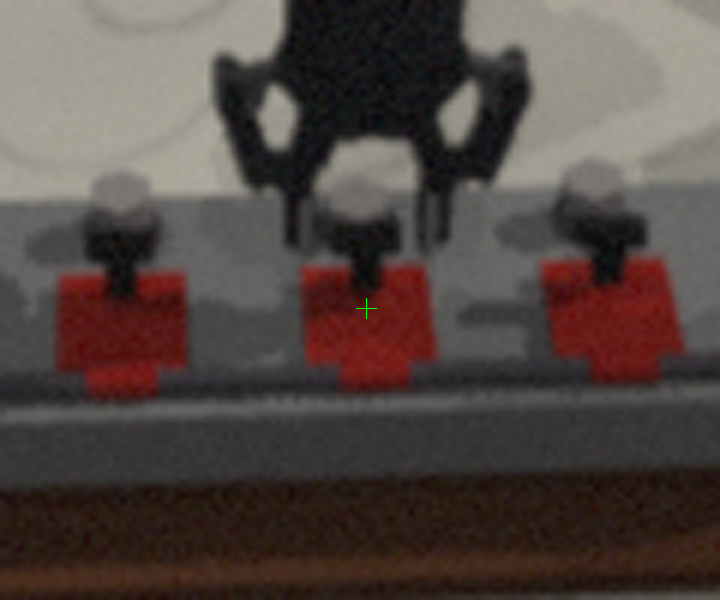

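View pics/wrist_t10.png

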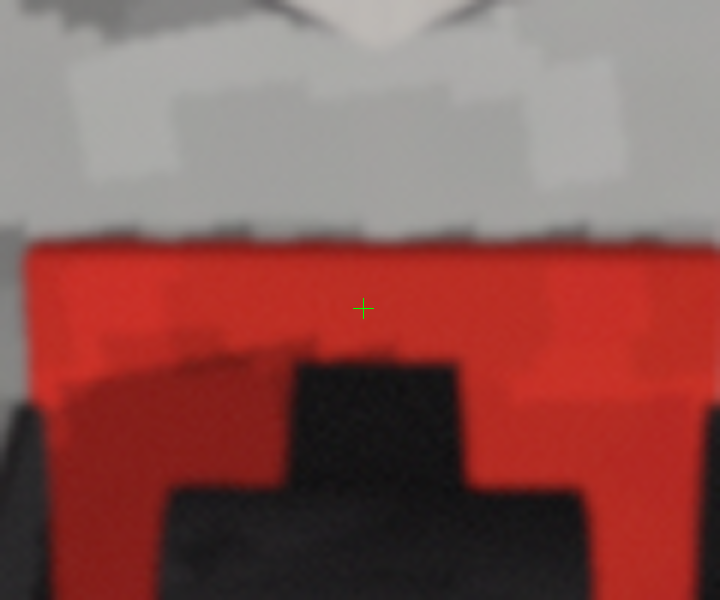

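{"api": "step_arm", "payload": {"deltas": [[[0,-0.0005,0.006,0,0.2,0.2,55],[0,0,0.005,0,0,0,55],[0,0,0,0,0,0,45]]]}}

```text
clock: 8.6
position: [0.5515, 0.0279, 0.0723]
tool_rot: [-180.0, 0.1, 171.4]
force: [0.4, 0.4, -0.5]
finger_gap: 0.457
```

{"api": "step_arm", "payload": {"deltas": [[[0,0,0,0,0,0,20],[0,0,0,0,0,0,20],[0,0,0,0,0,0,20],[0,0,0,0,0,0,20]]], "squeeze": 35}}

```text
clock: 8.93
position: [0.5518, 0.028, 0.0726]
tool_rot: [-180.0, 0.1, 171.4]
force: [0.5, 0.4, -0.7]
finger_gap: 0.341
```

```bash
python3 -c "
from h import *
plan([.551,.028,.072],171.4)"; python3 look.py t11 side scene
```

```text
clock 8.93 pos [0.5518 0.028  0.0726] rot [-1.7999e+02  1.3000e-01  1.7137e+02] q [ 1.980e+01  2.190e+01 -1.930e+01  1.000e-01 -4.860e+01 -1.184e+02] F [ 0.46  0.37 -0.75] gap 0.341
delta tool [ 0.0008 -0.0001  0.0006] rotvec [-0.01  0.13 -0.03]
8.9333 [0.5518 0.028  0.0726] [-1.7999e+02  1.3000e-01  1.7137e+02] [ 0.46  0.37 -0.75]
```

View pics/side_t11.png

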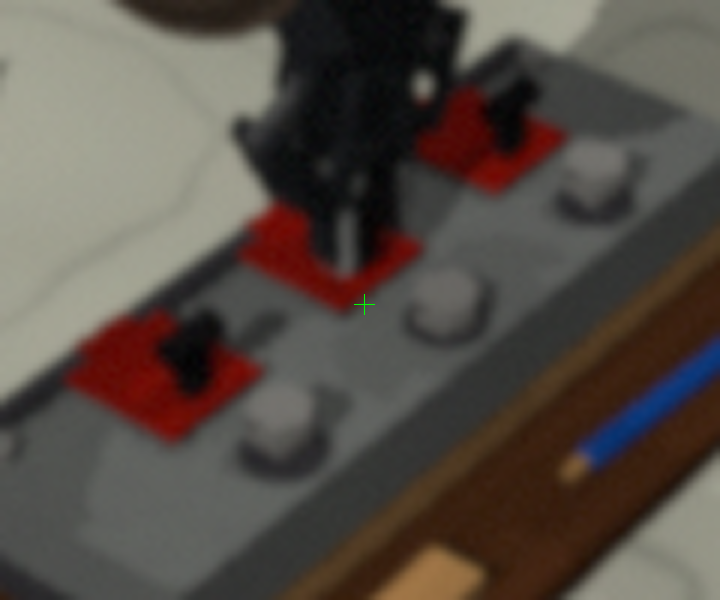

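View pics/scene_t11.png

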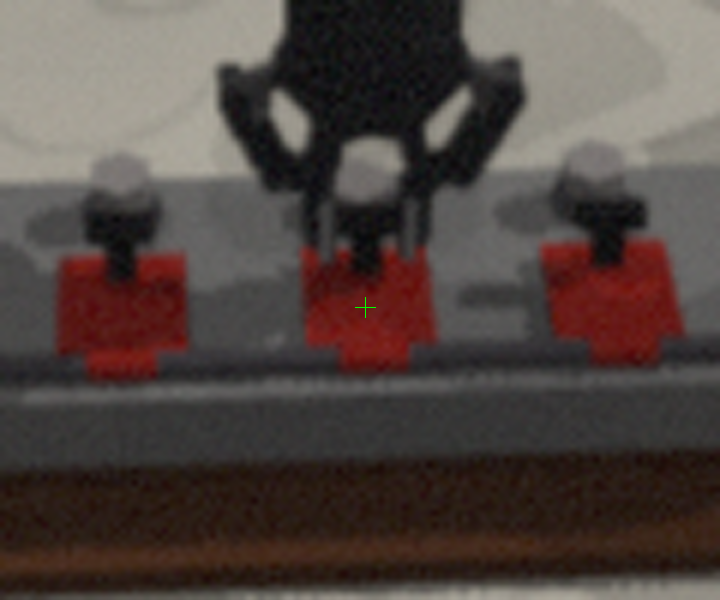

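{"api": "step_arm", "payload": {"deltas": [[[-0.003,0,-0.0048,0,0,0,20],[-0.0032,0,-0.0043,0,0,0,20],[-0.0037,0,-0.004,0,0,0,20],[-0.004,0,-0.0038,0,0,0,20]]]}}

```text
clock: 9.37
position: [0.5605, 0.0265, 0.0858]
tool_rot: [-179.9, -0.6, 171.2]
force: [-2.4, 3.6, -6.4]
finger_gap: 0.342
```

```bash
cat > arc.py <<'E'
from h import *
import sys
s,R,t=tool(); a=np.radians(-8.59); ex=np.array([np.cos(a),np.sin(a),0]); ey=np.array([-np.sin(a),np.cos(a),0])
d=t-np.array([.5518,.028,.0726]); x=-.055+d@ex; z=.031+d[2]
print("clock",s['clock'],"x,z mm",round(x*1e3,1),round(z*1e3,1),"r",round(np.hypot(x,z)*1e3,1),"open deg",round(150.6-np.degrees(np.arctan2(z,x)),1),"y off mm",round(d@ey*1e3,2),"rot",s['tool_rot'].round(2),"F",s['force'].round(1),"gap",round(s['finger_gap'],3))
for th in map(float,sys.argv[1:]):
    b=np.radians(150.6-th); w=np.array([.5518,.028,.0726])+ex*(.0631*np.cos(b)+.055)+np.array([0,0,.0631*np.sin(b)-.031])
    print(th,"tool delta mm",(1e3*R.T@(w-t)).round(1))
E
python3 arc.py 20 25 30 35 40
```

```text
clock 9.3667 x,z mm -46.1 44.2 r 63.9 open deg 14.4 y off mm -0.22 rot [-179.92   -0.65  171.24] F [-2.4  3.6 -6.4] gap 0.342
20.0 tool delta mm [-5.   0.2 -3.8]
25.0 tool delta mm [-9.3  0.2 -7.2]
30.0 tool delta mm [-13.9   0.2 -10.3]
35.0 tool delta mm [-18.7   0.3 -12.9]
40.0 tool delta mm [-23.8   0.3 -15.1]
```

{"api": "step_arm", "payload": {"deltas": [[[-0.005,0,-0.0035,0,-0.6,-0.2,20],[-0.0045,0,-0.0034,0,0,0,20],[-0.0045,0,-0.003,0,0,0,20],[-0.005,0,-0.0026,0,0,0,20]]]}}

```text
clock: 9.7
position: [0.5756, 0.024, 0.0973]
tool_rot: [-179.8, -0.7, 171.4]
force: [-4.4, 4.7, -3.3]
finger_gap: 0.342
```

```bash
python3 arc.py 30 35 40 45 50; python3 look.py t12 side scene
```

```text
clock 9.7 x,z mm -30.9 55.7 r 63.7 open deg 31.6 y off mm -0.37 rot [-179.84   -0.71  171.37] F [-4.4  4.7 -3.3] gap 0.342
30.0 tool delta mm [1.2 0.4 1.4]
35.0 tool delta mm [-3.6  0.4 -1.2]
40.0 tool delta mm [-8.7  0.4 -3.4]
45.0 tool delta mm [-13.9   0.4  -5.2]
50.0 tool delta mm [-19.2   0.4  -6.5]
9.7 [0.5756 0.024  0.0973] [-179.84   -0.71  171.37] [-4.45  4.67 -3.33]
```

View pics/side_t12.png

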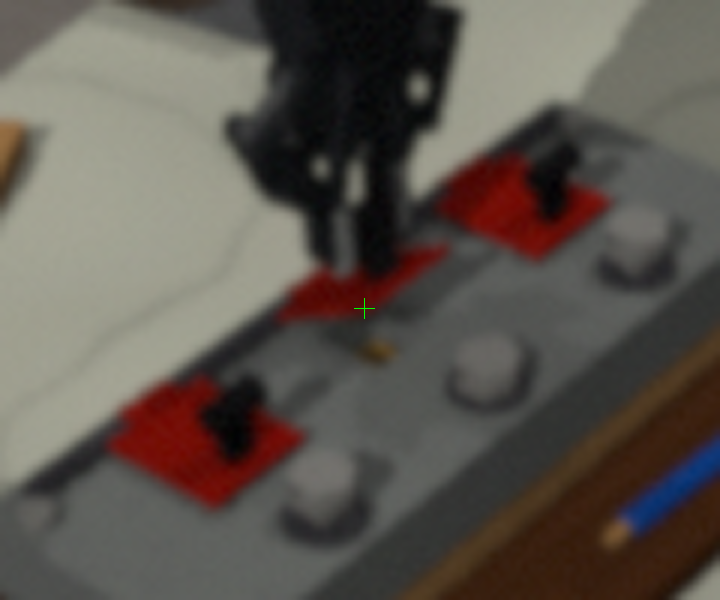

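View pics/scene_t12.png

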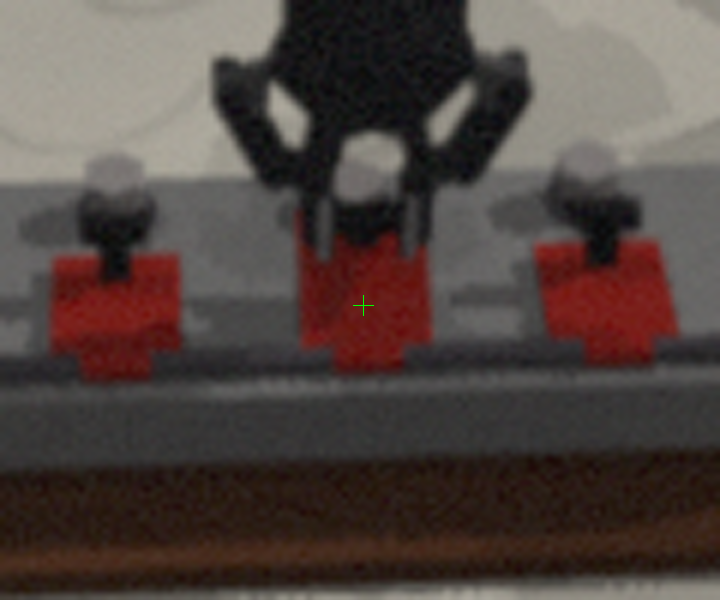

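{"api": "step_arm", "payload": {"deltas": [[[-0.0045,0.0005,-0.0018,0,-0.6,0,20],[-0.0048,0,-0.002,0,0,0,20],[-0.005,0,-0.0016,0,0,0,20],[-0.005,0,-0.0012,0,0,0,20]]]}}

```text
clock: 10.13
position: [0.5916, 0.0215, 0.1038]
tool_rot: [-179.8, -0.5, 171.3]
force: [-5.8, 4.5, -2.5]
finger_gap: 0.341
```

```bash
python3 arc.py 50 55 60
```

```text
clock 10.1333 x,z mm -14.7 62.2 r 63.9 open deg 47.3 y off mm -0.48 rot [-179.77   -0.54  171.29] F [-5.8  4.5 -2.5] gap 0.341
50.0 tool delta mm [-3.1  0.5  0.1]
55.0 tool delta mm [-8.5  0.5 -0.7]
60.0 tool delta mm [-14.    0.5  -1. ]
```

{"api": "step_arm", "payload": {"deltas": [[[-0.0048,0.0005,-0.0003,0,-0.5,0,20],[-0.005,0.0005,-0.0004,0,0,0,20],[-0.004,0,-0.0003,0,0,0,20],[-0.001,0,0,0,0,0,20]]]}}

```text
clock: 10.47
position: [0.603, 0.0196, 0.1058]
tool_rot: [-179.6, -0.5, 171.2]
force: [-4.2, 4.8, -3.3]
finger_gap: 0.344
```

```bash
python3 arc.py 60;  python3 look.py t13 side scene wrist
```

```text
clock 10.4667 x,z mm -3.1 64.2 r 64.2 open deg 57.9 y off mm -0.62 rot [-179.63   -0.52  171.25] F [-4.2  4.8 -3.3] gap 0.344
60.0 tool delta mm [-2.4  0.6  1. ]
10.4667 [0.603  0.0196 0.1058] [-179.63   -0.52  171.25] [-4.24  4.84 -3.35]
```

View pics/side_t13.png

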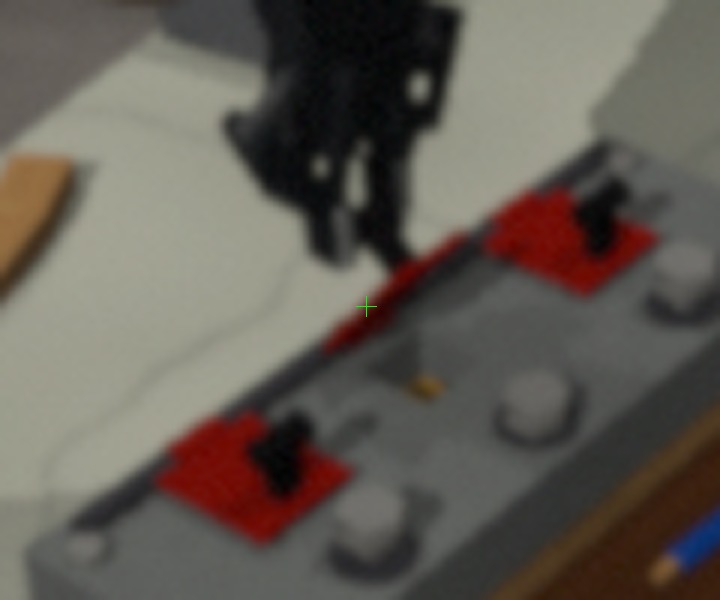

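View pics/scene_t13.png

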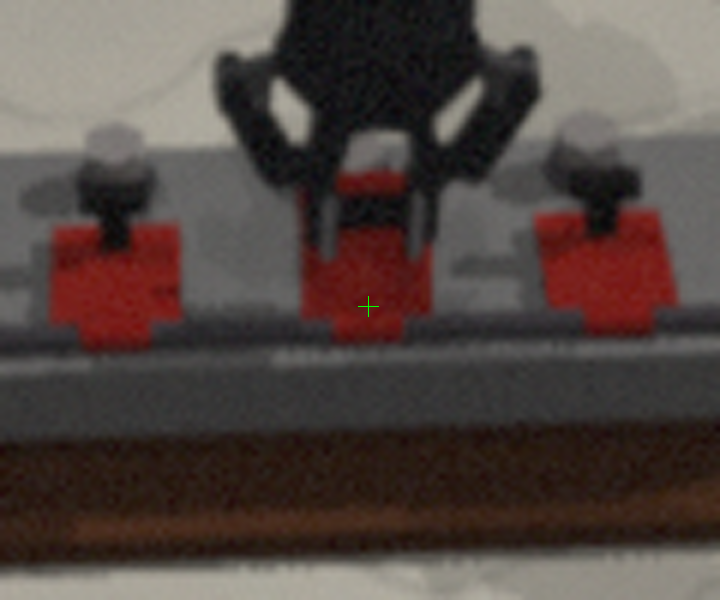

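View pics/wrist_t13.png

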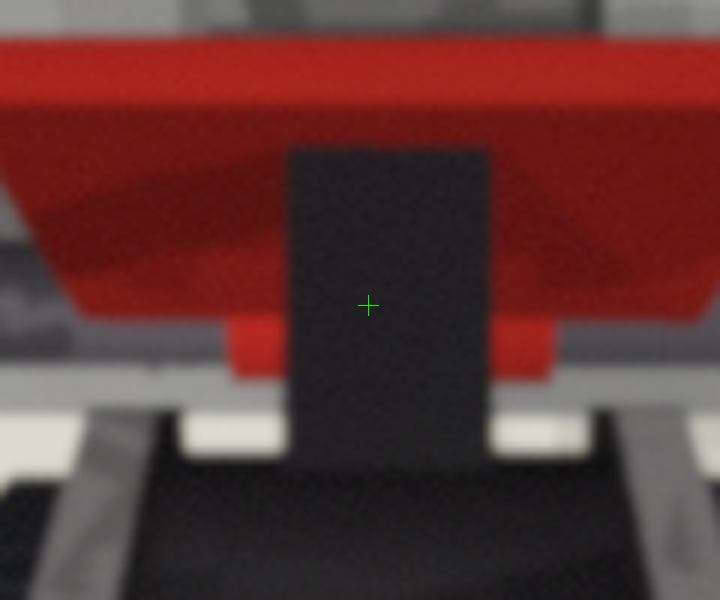

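{"api": "step_arm", "payload": {"deltas": [[[-0.0022,0.0006,0.0006,0,-0.5,0,20],[-0.0005,0,0,0,0,0,20],[0,0,0,0,0,0,20]]]}}

```text
clock: 10.87
position: [0.6037, 0.0195, 0.1057]
tool_rot: [-179.6, -0.2, 171.3]
force: [-2.6, 3.3, -4.0]
finger_gap: 0.341
```

```bash
python3 arc.py 60;  python3 look.py t14 scene; python3 - <<'E'
from h import *
A=cam("scene"); u0=proj(A,[.603,.0196,.1058]); a,b=int(u0[0])-60,int(u0[1])-50
al=np.radians(-8.59); ex=np.array([np.cos(al),np.sin(al),0]); ey=np.array([-np.sin(al),np.cos(al),0])
o=np.array([.5508,.0278,0])-.015*ex   # jig origin
K,R,t=A; c=-R.T@t
for n,p in [("freeedge",(370,172)),("grip",(372,210)),("platebase",(368,318)),("tab",(368,342))]:
    d=R.T@np.linalg.solve(K,[a+(p[0]-3)/6,b+(p[1]-3)/6,1]); k=((o-c)@ey)/(d@ey); 
    # plane jig y=0 is near-parallel to view; report
    q=c+k*d; print(n,(q-o)@ex,q[2])
    # grip circle intersection about hinge instead: for radius r
h=o+.07*ex+np.array([0,0,.096])
for th in (50,55,60,65,70):
    r=np.radians(th); 
    def P(x,z): return proj(A,h+ex*(x*np.cos(r)+z*np.sin(r))+np.array([0,0,-x*np.sin(r)+z*np.cos(r)]))
    f=lambda q:((q-[a,b])*6+3).round(0)
    print(th,"grip",f(P(-.055,.031)),"edge",f(P(-.07,.003)))
E
```

```text
clock 10.8667 x,z mm -2.4 64.1 r 64.2 open deg 58.4 y off mm -0.63 rot [-179.56   -0.23  171.25] F [-2.6  3.3 -4. ] gap 0.341
60.0 tool delta mm [-1.8  0.6  1. ]
10.8667 [0.6037 0.0195 0.1057] [-179.56   -0.23  171.25] [-2.59  3.29 -4.05]
freeedge 0.05075376628506592 0.16939206128924755
grip 0.06529190681267485 0.16082430051124696
platebase 0.06548850486667142 0.09628162902564674
tab 0.06945478413224776 0.08525351746085086
50 grip [371. 204.] edge [365. 167.]
55 grip [372. 211.] edge [366. 168.]
60 grip [373. 219.] edge [367. 171.]
65 grip [374. 229.] edge [368. 175.]
70 grip [375. 239.] edge [369. 181.]
```

View pics/scene_t14.png

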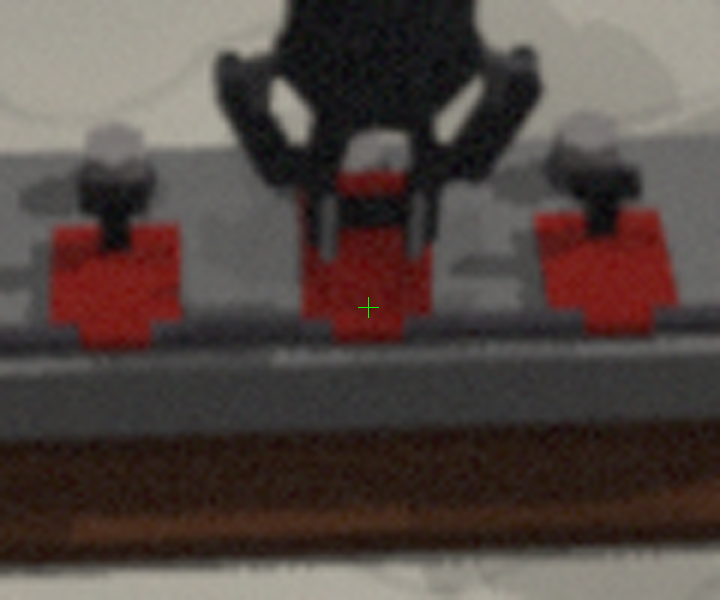

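{"api": "step_arm", "payload": {"deltas": [[[-0.0035,0.001,0.001,0,0,0,20],[-0.001,0,0,0,0,0,20],[0,0,0,0,0,0,20],[0,0,0,0,0,0,20]]]}}

```text
clock: 11.25
position: [0.6064, 0.019, 0.1058]
tool_rot: [-179.5, -0.5, 171.3]
force: [-3.4, 2.9, -4.0]
finger_gap: 0.346
```

```bash
python3 arc.py 60;  python3 look.py t15 scene side wrist; python3 arc.py
```

```text
clock 11.25 x,z mm 0.3 64.2 r 64.2 open deg 60.9 y off mm -0.76 rot [-179.46   -0.46  171.26] F [-3.4  2.9 -4. ] gap 0.346
60.0 tool delta mm [1.  0.8 1.1]
11.25 [0.6064 0.019  0.1058] [-179.46   -0.46  171.26] [-3.38  2.89 -3.99]
clock 11.4 x,z mm 0.4 64.2 r 64.2 open deg 61.0 y off mm -0.75 rot [-179.45   -0.44  171.26] F [-4.6  3.1 -3.5] gap 0.343
```

View pics/side_t15.png

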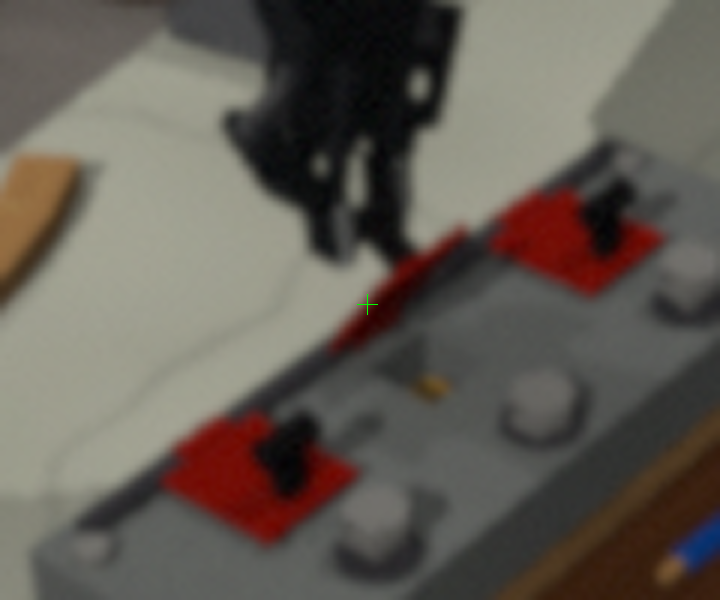

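View pics/scene_t15.png

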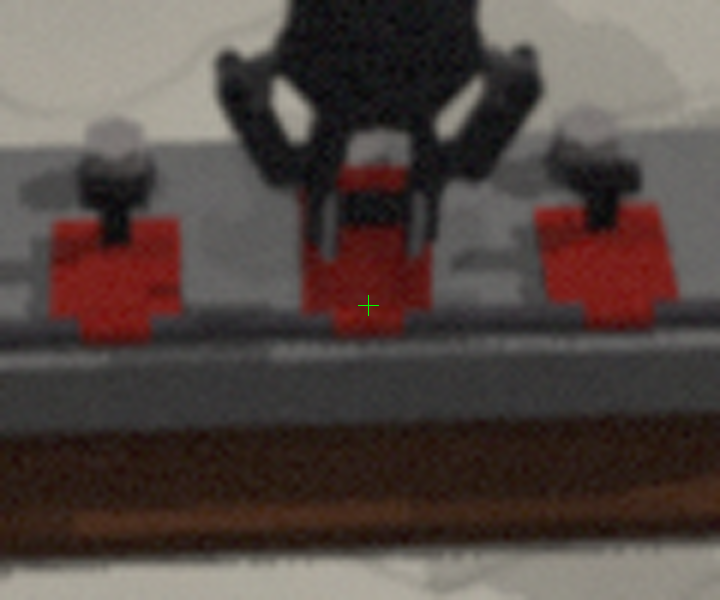

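```bash
python3 - <<'E'
from h import *
cv2.imwrite("pics/fin.png",manip.capture("side")[:,:,::-1]); print(manip.close_job())
E
```

```text
the job is handed in; nothing more can be done
None
```

View pics/fin.png

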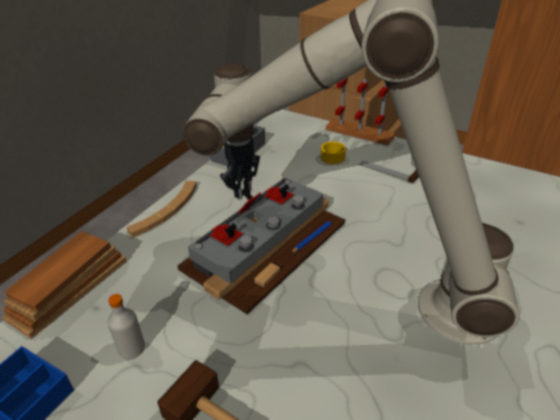

